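# Pack glass standoffs into the fittings case

### The arm

A 6-joint arm with a two-finger parallel gripper is mounted at the origin on the work surface. World frame = base frame: x ahead of the robot, y to its left, z up, the work surface at z = 0. Lengths are in m, angles in rad, forces in N, time in s.
With the tool pointing down it reaches from about 0.275 to 0.75 m from the base axis. Payload 10.2 kg.
Tool frame: the origin (TCP) lies midway between the tips of the shut fingers; the grasp point (between the pads) lies 19 mm behind it; z points along the fingers, x is the direction in which the jaws open and shut, and the axes are right-handed (so a half turn about z gives the same grasp; the last joint's range is limited). The gripper opens to 85 mm and grips with 20 to 120 N. Pads are 22 mm wide; open, the fingers measure 114 mm over their backs; the gripper's body (76 mm by 85 mm) begins 54 mm behind the grasp point. The pads swing forward as they close: fully open they stand 13 mm farther back than shut.
Start: joints at [-1.56, 0.313, 1.498, -0, 1.331, -0.223], TCP at [0.122, -0.511, 0.231] pointing down, gripper open.
Joint ranges: [-2.94, 2.94], [-0.97, 2.17], [0.19, 2.56], [-1.23, 4.37], [0.02, 3.11], [-2.88, 2.88]. Speed limits (rad/s): [2.39, 2.39, 3.01, 3.14, 3.14, 3.14].

### API

Orientations are given as a rotation vector (axis times angle).
In Python, from workcell import arm, eyes, job gives the robot as it stands.
- The arm moves only by the shell command python3 -m creep 'ROWS' [FORCE]. ROWS is a JSON object of lists of equal length, an entry for each row: "fingers": the closure, from -1 (fully open) to 1 (shut); "dp": the shift along the tool's x, y, z in m, a list of three; "yaw": the turn about the tool's z in rad. A call has 1 to 12 rows; each row shifts and turns the pose as measured when the row begins, along the tool's axes as they then stand; what a row does not reach is not made up. A row lasts 1/10 s, in which the tool goes at most 50 mm and 8.59 degrees, less where a joint would pass 70% of its speed; a pose out of reach is approached as far as the arm can. A call with a gripper value outside its range is refused whole. The fingers move at their own pace and stop on an object; FORCE is the grip in N (left out, the last holds). Time passes only in rows, so rows that do not move let the fingers close. It gives the time, the measured TCP pose, the force and the opening at its end, in the units of the state.
- arm.observe(): the state, without advancing time (a new reading comes with each control period).
- eyes.read_camera(name): name is "scene" or "side" or "wrist"; returns a dict with "color" (420x560x3 uint8, red, green, blue), "intrinsics" (3x3 intrinsics, pixels), "world_from_camera" (4x4, takes a point from camera to world coordinates); the wrist camera has in their place "hand_eye" (4x4, takes a point from camera to tool coordinates, whose origin is the TCP and whose axes are the tool frame's). Camera axes: x right, y down, z forward; pixel columns grow to the right and rows downward; lengths in m; the calibration is good to about 2 mm. A picture is of the moment at which its call begins: read the wrist's pose just before it. There is no depth.
- job.sign_off(): hands the job in, once; it reports no verdict.
The state is a dict: "clock": time; "qpos": joint angles; "qd": joint speeds; "tau": joint torques, N m; "position": TCP position; "orientation": TCP orientation; "wrist_force": force on the tool from outside, world axes, zero at the start; "moment": the same for the moment, N m; "width": finger opening in m.
Only numpy, scipy, OpenCV 4.12 (cv2) and the standard library are available. Lean on these libraries where they do the work, as an engineer would, in place of code of your own. Each camera call takes 0.05 s, during which the arm holds its last target. There are 200 camera calls.

### The job

The suction lifter has been left standing on the shut fittings case: first move it off into the steel tool tray, cup down and whole inside the tray, then open the case's lid to upright or beyond. Put all the loose standoffs from the cork pad into empty pockets of the case, one to a pocket, then shut the lid fully and let go; do not disturb the tin, the parts bin or the putty knife.

Things in the scene. Friction and masses are not known exactly. Their poses are not given: they have to be found in the camera images.
- case: grey hard case fixed to the bench, 150 (x) by 216 (y) by 47 mm high shut; origin: centre of its underside, x towards the hinge, y along it. Its base is 23 mm high; a black insert in it (top 19 mm up) has six square pockets 42 mm wide, 11 mm deep, floor 8 mm up, 66 mm apart both ways, 2 along x by 3 along y. Standoffs stick up 19 mm out of the insert; the shut lid clears them.
- lid (a joint): angle of the case's lid: 0 shut, 2.0 rad fully open (past upright). The lid (150 by 216 by 24 mm, hollow underneath, 220 g) swings up and away about a hinge line along the case's y at case x +75 mm, 23 mm above the bench; the hinge is stiff (about 0.28 N m), so the lid stays at any angle.
- lid_lip (a point): grip point of the lid's black pull lip, a tab that sticks out 36 mm from the middle of the lid's front (-x) edge, 44 mm wide (along the case's y), 8 mm thick. The point is 24 mm out from the edge: shut, 174 mm from the hinge line, 12 mm above it (35 mm above the bench). Its frame turns with the lid.
- lifter: hand suction lifter: black rubber cup 100 mm in diameter under a level aluminium handle, a round bar 24 mm thick and 116 mm long along its y, bar centre 70 mm above the cup's underside, legs 76 mm apart, 32 mm of free room under the bar; about 400 g; origin: centre of the cup's underside. It starts on the shut lid, not stuck down.
- tray: flat galvanised steel tool tray fixed to the bench, 200 by 200 mm outside, wall 4 mm thick and 18 mm high, floor 4 mm thick; origin at the centre of its underside. It is empty at the start.
- pocket_1 (a point): where the centre of a standoff standing in pocket 1 belongs, 15 mm above the middle of that pocket's floor (case x -33, y -66 mm).
- pocket_2 (a point): where the centre of a standoff standing in pocket 2 belongs, 15 mm above the middle of that pocket's floor (case x -33, y +0 mm).
- pocket_3 (a point): where the centre of a standoff standing in pocket 3 belongs, 15 mm above the middle of that pocket's floor (case x -33, y +66 mm).
- pocket_4 (a point): where the centre of a standoff standing in pocket 4 belongs, 15 mm above the middle of that pocket's floor (case x +33, y -66 mm).
- pocket_5 (a point): where the centre of a standoff standing in pocket 5 belongs, 15 mm above the middle of that pocket's floor (case x +33, y +0 mm).
- pocket_6 (a point): where the centre of a standoff standing in pocket 6 belongs, 15 mm above the middle of that pocket's floor (case x +33, y +66 mm).
- standoff_1: stainless-steel glass standoff: a plain cylinder 30 mm in diameter and 30 mm tall with a narrow groove below its cap, 90 g; origin at its centre, z along its axis. Stands loose on the brown cork pad (200 by 200 mm, 6 mm thick, on the other side of the case from the tray) at the start, or is absent.
- standoff_2: stainless-steel glass standoff: a plain cylinder 30 mm in diameter and 30 mm tall with a narrow groove below its cap, 90 g; origin at its centre, z along its axis. Stands loose on the brown cork pad (200 by 200 mm, 6 mm thick, on the other side of the case from the tray) at the start, or is absent.
- standoff_3: stainless-steel glass standoff: a plain cylinder 30 mm in diameter and 30 mm tall with a narrow groove below its cap, 90 g; origin at its centre, z along its axis. Stands loose on the brown cork pad (200 by 200 mm, 6 mm thick, on the other side of the case from the tray) at the start, or is absent.
- standoff_4: stainless-steel glass standoff: a plain cylinder 30 mm in diameter and 30 mm tall with a narrow groove below its cap, 90 g; origin at its centre, z along its axis. Stands loose on the brown cork pad (200 by 200 mm, 6 mm thick, on the other side of the case from the tray) at the start, or is absent.
- standoff_5: stainless-steel glass standoff: a plain cylinder 30 mm in diameter and 30 mm tall with a narrow groove below its cap, 90 g; origin at its centre, z along its axis. Stands loose on the brown cork pad (200 by 200 mm, 6 mm thick, on the other side of the case from the tray) at the start, or is absent.
- standoff_6: stainless-steel glass standoff: a plain cylinder 30 mm in diameter and 30 mm tall with a narrow groove below its cap, 90 g; origin at its centre, z along its axis. Already in pocket 1 at the start, or absent.
- standoff_7: stainless-steel glass standoff: a plain cylinder 30 mm in diameter and 30 mm tall with a narrow groove below its cap, 90 g; origin at its centre, z along its axis. Already in pocket 2 at the start, or absent.
- standoff_8: stainless-steel glass standoff: a plain cylinder 30 mm in diameter and 30 mm tall with a narrow groove below its cap, 90 g; origin at its centre, z along its axis. Already in pocket 3 at the start, or absent.
- standoff_9: stainless-steel glass standoff: a plain cylinder 30 mm in diameter and 30 mm tall with a narrow groove below its cap, 90 g; origin at its centre, z along its axis. Already in pocket 4 at the start, or absent.
- standoff_10: stainless-steel glass standoff: a plain cylinder 30 mm in diameter and 30 mm tall with a narrow groove below its cap, 90 g; origin at its centre, z along its axis. Already in pocket 5 at the start, or absent.
- putty_tin: dark closed tin, 72 mm in diameter, 60 mm tall; a bystander, origin at the centre of its underside.
- parts_bin: empty blue plastic parts bin, 100 by 150 by 65 mm; a bystander, origin at the centre of its underside.
- putty_knife: putty knife with a wooden handle, 200 mm long, lying flat; a bystander.
There are look-alikes about, which are no part of the job. What is shaped like the lifter but pink or yellow is not meant.

How it is judged:
On the way, in this order (a step that is already met when the one before it is completed fails the run):
1. the lifter stands in the tool tray, let go, while the case is still shut (x of lifter in the frame of tray between -0.046 and 0.046 m and y of lifter in the frame of tray between -0.046 and 0.046 m and z of lifter in the frame of tray below 0.01 m and angle between lifter's own z axis and vertical below 0.1 rad and linear speed of lifter below 0.03 m/s and contact force between the fingers and lifter below 0.3 N and value of joint lid below 0.1 rad), for 0.2 s.
2. the lid is opened to upright or beyond (value of joint lid above 1.5 rad), for 0.2 s.
3. with the lid open, all standoffs are in pockets, one to a pocket (x of standoff_1 in the frame of case between -0.045 and 0.045 m and x of standoff_2 in the frame of case between -0.045 and 0.045 m and x of standoff_3 in the frame of case between -0.045 and 0.045 m and x of standoff_4 in the frame of case between -0.045 and 0.045 m and x of standoff_5 in the frame of case between -0.045 and 0.045 m and x of standoff_6 in the frame of case between -0.045 and 0.045 m and x of standoff_7 in the frame of case between -0.045 and 0.045 m and x of standoff_8 in the frame of case between -0.045 and 0.045 m and x of standoff_9 in the frame of case between -0.045 and 0.045 m and x of standoff_10 in the frame of case between -0.045 and 0.045 m and y of standoff_1 in the frame of case between -0.078 and 0.078 m and y of standoff_2 in the frame of case between -0.078 and 0.078 m and y of standoff_3 in the frame of case between -0.078 and 0.078 m and y of standoff_4 in the frame of case between -0.078 and 0.078 m and y of standoff_5 in the frame of case between -0.078 and 0.078 m and y of standoff_6 in the frame of case between -0.078 and 0.078 m and y of standoff_7 in the frame of case between -0.078 and 0.078 m and y of standoff_8 in the frame of case between -0.078 and 0.078 m and y of standoff_9 in the frame of case between -0.078 and 0.078 m and y of standoff_10 in the frame of case between -0.078 and 0.078 m and z of standoff_1 in the frame of case between 0.015 and 0.028 m and z of standoff_2 in the frame of case between 0.015 and 0.028 m and z of standoff_3 in the frame of case between 0.015 and 0.028 m and z of standoff_4 in the frame of case between 0.015 and 0.028 m and z of standoff_5 in the frame of case between 0.015 and 0.028 m and z of standoff_6 in the frame of case between 0.015 and 0.028 m and z of standoff_7 in the frame of case between 0.015 and 0.028 m and z of standoff_8 in the frame of case between 0.015 and 0.028 m and z of standoff_9 in the frame of case between 0.015 and 0.028 m and z of standoff_10 in the frame of case between 0.015 and 0.028 m and value of joint lid above 1 rad), for 0.2 s.
At the end, for the whole second after the job is handed in: the lifter stands cup down in the tray, its centre within 46 mm of the tray's centre along both sides; every standoff is at rest down in a pocket (centre less than 28 mm above the case's underside; a pocket has room for one only); the lid is shut to 0.04 rad (7 mm at the lip) (x of lifter in the frame of tray between -0.046 and 0.046 m and y of lifter in the frame of tray between -0.046 and 0.046 m and z of lifter in the frame of tray below 0.01 m and angle between lifter's own z axis and vertical below 0.1 rad and linear speed of each of lifter, standoff_1, standoff_2, standoff_3, standoff_4, standoff_5, standoff_6, standoff_7, standoff_8, standoff_9, standoff_10 below 0.03 m/s and contact force between the fingers and lifter below 0.3 N and x of standoff_1 in the frame of case between -0.045 and 0.045 m and x of standoff_2 in the frame of case between -0.045 and 0.045 m and x of standoff_3 in the frame of case between -0.045 and 0.045 m and x of standoff_4 in the frame of case between -0.045 and 0.045 m and x of standoff_5 in the frame of case between -0.045 and 0.045 m and x of standoff_6 in the frame of case between -0.045 and 0.045 m and x of standoff_7 in the frame of case between -0.045 and 0.045 m and x of standoff_8 in the frame of case between -0.045 and 0.045 m and x of standoff_9 in the frame of case between -0.045 and 0.045 m and x of standoff_10 in the frame of case between -0.045 and 0.045 m and y of standoff_1 in the frame of case between -0.078 and 0.078 m and y of standoff_2 in the frame of case between -0.078 and 0.078 m and y of standoff_3 in the frame of case between -0.078 and 0.078 m and y of standoff_4 in the frame of case between -0.078 and 0.078 m and y of standoff_5 in the frame of case between -0.078 and 0.078 m and y of standoff_6 in the frame of case between -0.078 and 0.078 m and y of standoff_7 in the frame of case between -0.078 and 0.078 m and y of standoff_8 in the frame of case between -0.078 and 0.078 m and y of standoff_9 in the frame of case between -0.078 and 0.078 m and y of standoff_10 in the frame of case between -0.078 and 0.078 m and z of standoff_1 in the frame of case between 0.015 and 0.028 m and z of standoff_2 in the frame of case between 0.015 and 0.028 m and z of standoff_3 in the frame of case between 0.015 and 0.028 m and z of standoff_4 in the frame of case between 0.015 and 0.028 m and z of standoff_5 in the frame of case between 0.015 and 0.028 m and z of standoff_6 in the frame of case between 0.015 and 0.028 m and z of standoff_7 in the frame of case between 0.015 and 0.028 m and z of standoff_8 in the frame of case between 0.015 and 0.028 m and z of standoff_9 in the frame of case between 0.015 and 0.028 m and z of standoff_10 in the frame of case between 0.015 and 0.028 m and value of joint lid below 0.04 rad); the robot touches nothing.
It fails at once if the putty tin is moved more than 40 mm (distance of putty_tin from where it was at the start of the episode above 0.04 m).
It fails at once if the parts bin is moved more than 40 mm (distance of parts_bin from where it was at the start of the episode above 0.04 m).
It fails at once if the putty knife is moved more than 40 mm (distance of putty_knife from where it was at the start of the episode above 0.04 m).
Of standoff_1, standoff_2, standoff_3, standoff_4, standoff_5 only 4 to 5 are there at a start; the rules pass over those that are not, and their reading is None.
Of standoff_6, standoff_7, standoff_8, standoff_9, standoff_10 only 1 to 1 are there at a start; the rules pass over those that are not, and their reading is None.
At some moment in a run one of standoff_1, standoff_2, standoff_3, standoff_4, standoff_5 may be knocked a few centimetres aside while the robot is not near it.
It also fails if it takes over 210 s, if anything falls off the work surface, if the arm or the gripper's body presses on something with over 40 N, if the wrist force passes 120 N, or if a joint passes its speed limit or range.

## Working session

There is one attempt and no reset: what is moved stays moved. The work goes in short steps, Python scripts to look and compute and a shell command to move; the robot and the scene stay as the last step left them, time stands still between calls to the robot, and variables do not carry over. Pictures are saved under pics/ and viewed, about 12 in all and at most 16, crops included, and the job is handed in when it is done.

```bash
ls; mkdir -p pics; cat > h.py <<'E'
import numpy as np, cv2
from scipy.spatial.transform import Rotation as R
from workcell import arm, eyes, job
def shot(name, fn=None):
    s=arm.observe(); d=eyes.read_camera(name)
    K=np.array(d["intrinsics"])
    if name=="wrist":
        T=np.eye(4);T[:3,:3]=R.from_rotvec(s["orientation"]).as_matrix();T[:3,3]=s["position"]
        W=T@np.array(d["hand_eye"])
    else: W=np.array(d["world_from_camera"])
    im=cv2.cvtColor(d["color"],cv2.COLOR_RGB2BGR)
    if fn: cv2.imwrite("pics/"+fn,im); np.savez("pics/"+fn+".npz",K=K,W=W)
    return im,K,W
def load(fn):
    z=np.load("pics/"+fn+".npz"); return cv2.imread("pics/"+fn),z["K"],z["W"]
def onplane(K,W,uv,z):
    uv=np.atleast_2d(uv).astype(float)
    r=np.c_[uv,np.ones(len(uv))]@np.linalg.inv(K).T@W[:3,:3].T
    o=W[:3,3]; return o+r*((z-o[2])/r[:,2])[:,None]
def proj(K,W,p):
    p=np.atleast_2d(p); c=(p-W[:3,3])@W[:3,:3]; q=c@K.T; return q[:,:2]/q[:,2:]
def st():
    s=arm.observe(); M=R.from_rotvec(s["orientation"]).as_matrix()
    print("t",round(s["clock"],2),"p",np.round(s["position"],4),"x",np.round(M[:,0],3),"z",np.round(M[:,2],3),"w",round(s["width"],4),"F",np.round(s["wrist_force"],1),"q",np.round(s["qpos"],2))
    return s,M
E
python3 - <<'E'
from h import *
st()
for n in("scene","side","wrist"):
    im,K,W=shot(n,n+"0.png"); print(n,K.round(1).tolist(),W.round(3).tolist())
a=cv2.imread("pics/scene0.png");b=cv2.imread("pics/side0.png")
E
```

```text
pics
t 0.0 p [ 0.1216 -0.5105  0.2307] x [ 0.232 -0.973 -0.001] z [-0.     0.001 -1.   ] w 0.0853 F [ 0.4  0.1 -0.7] q [-1.56  0.31  1.5  -0.    1.33 -0.22]
scene [[491.7, 0.0, 280.9], [0.0, 491.7, 214.7], [0.0, 0.0, 1.0]] [[-0.818, 0.418, -0.395, 1.033], [0.575, 0.614, -0.541, 0.722], [0.016, -0.669, -0.743, 1.057], [0.0, 0.0, 0.0, 1.0]]
side [[449.7, 0.0, 281.9], [0.0, 449.7, 213.1], [0.0, 0.0, 1.0]] [[0.994, -0.06, 0.096, 0.415], [-0.112, -0.642, 0.758, -0.762], [0.016, -0.764, -0.645, 0.697], [0.0, 0.0, 0.0, 1.0]]
wrist [[306.7, 0.0, 280.2], [0.0, 306.7, 212.4], [0.0, 0.0, 1.0]] [[0.232, -0.93, -0.285, 0.195], [-0.973, -0.222, -0.066, -0.494], [-0.002, 0.292, -0.956, 0.374], [0.0, 0.0, 0.0, 1.0]]
```

View pics/scene0.png

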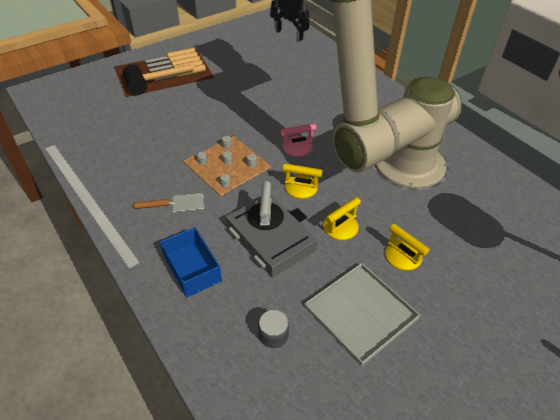

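View pics/side0.png

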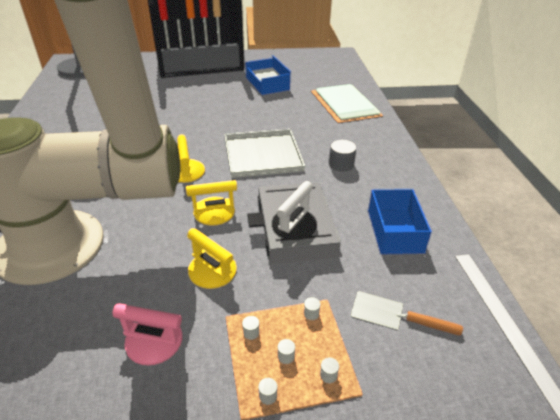

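Lifter candidates (scene picture): aluminium handle with a black cup on the case at (265,210); yellow ones at (302,180), (342,218) and (405,248); pink at (298,140). The black/aluminium one on the case fits the description. Tray is at (362,310), the cork pad with five standoffs at (228,163), and the lip at (298,215). I'll confirm in an enlarged crop.

```bash
python3 - <<'E'
from h import *
a,K,W=load("scene0.png");b,Kb,Wb=load("side0.png")
A=cv2.resize(a[175:285,215:325],(400,400),interpolation=cv2.INTER_CUBIC)
B=cv2.resize(b[170:270,240:340],(400,400),interpolation=cv2.INTER_CUBIC)
cv2.imwrite("pics/crop0.png",np.hstack([A,B]))
# pad
for n,im,K_,W_ in(("scene",a,K,W),("side",b,Kb,Wb)):
    hsv=cv2.cvtColor(im,cv2.COLOR_BGR2HSV)
    def big(m,roi):
        mm=np.zeros_like(m); x0,y0,x1,y1=roi; mm[y0:y1,x0:x1]=m[y0:y1,x0:x1]
        c=cv2.findContours(mm,cv2.RETR_EXTERNAL,cv2.CHAIN_APPROX_NONE)[0]
        return max(c,key=cv2.contourArea)
    m=cv2.inRange(hsv,(5,90,60),(25,255,255))
    c=big(m,(170,120,290,210) if n=="scene" else (210,280,380,420))
    P=onplane(K_,W_,c[:,0,:],.006)[:,:2].astype(np.float32); print(n,"pad",cv2.minAreaRect(P))
    m=cv2.inRange(hsv,(0,0,120),(179,70,255))
    c=big(m,(295,255,425,365) if n=="scene" else (215,120,310,180))
    for z in(.018,):
        P=onplane(K_,W_,c[:,0,:],z)[:,:2].astype(np.float32); print(n,"tray",cv2.minAreaRect(P),len(P))
    # standoff tops
    roi=(185,130,275,195) if n=="scene" else (225,290,360,410)
    m=cv2.inRange(hsv,(0,0,110),(179,70,255)); mm=np.zeros_like(m); x0,y0,x1,y1=roi; mm[y0:y1,x0:x1]=m[y0:y1,x0:x1]
    for c in cv2.findContours(mm,cv2.RETR_EXTERNAL,cv2.CHAIN_APPROX_NONE)[0]:
        if cv2.contourArea(c)>25:
            r=cv2.boundingRect(c); uv=(r[0]+r[2]/2,r[1]+r[3]/2); print(n,"so",r,onplane(K_,W_,uv,.021)[0].round(3))
    m=cv2.inRange(hsv,(20,150,120),(35,255,255))
    for c in cv2.findContours(m,cv2.RETR_EXTERNAL,cv2.CHAIN_APPROX_NONE)[0]:
        if cv2.contourArea(c)>150: r=cv2.boundingRect(c); print(n,"yel",r,onplane(K_,W_,(r[0]+r[2]/2,r[1]+.75*r[3]),.015)[0].round(3))
E
```

```text
scene pad ((0.49042248725891113, -0.31774428486824036), (0.20077885687351227, 0.20217950642108917), 5.881165504455566)
scene tray ((0.4956112802028656, 0.3306922912597656), (0.20202861726284027, 0.20441587269306183), 3.796333074569702) 240
scene so (263, 181, 9, 14) [ 0.454 -0.142  0.021]
scene so (220, 174, 10, 13) [ 0.542 -0.241  0.021]
scene so (247, 154, 10, 13) [ 0.426 -0.271  0.021]
scene so (223, 151, 9, 13) [ 0.482 -0.326  0.021]
scene so (197, 151, 10, 14) [ 0.55  -0.369  0.021]
scene so (222, 135, 9, 13) [ 0.445 -0.396  0.021]
scene yel (386, 224, 43, 47) [0.293 0.283 0.015]
scene yel (327, 197, 34, 43) [0.366 0.107 0.015]
scene yel (283, 164, 40, 35) [ 0.368 -0.08   0.015]
side pad ((0.488279789686203, -0.3249064087867737), (0.1992177516222, 0.20248374342918396), 5.936747074127197)
side tray ((0.4930696487426758, 0.3314095437526703), (0.31251606345176697, 0.2911824882030487), 85.28722381591797) 427
side so (313, 397, 47, 13) [ 0.549 -0.431  0.021]
side so (258, 378, 19, 27) [ 0.444 -0.401  0.021]
side so (321, 357, 18, 26) [ 0.55  -0.374  0.021]
side so (278, 339, 17, 25) [ 0.483 -0.332  0.021]
side so (242, 316, 17, 24) [ 0.425 -0.278  0.021]
side so (225, 310, 14, 100) [ 0.39  -0.339  0.021]
side so (233, 290, 127, 95) [ 0.504 -0.306  0.021]
side yel (188, 229, 48, 60) [ 0.355 -0.136  0.015]
side yel (186, 180, 50, 45) [0.352 0.053 0.015]
side yel (177, 135, 28, 47) [0.298 0.237 0.015]
```

View pics/crop0.png

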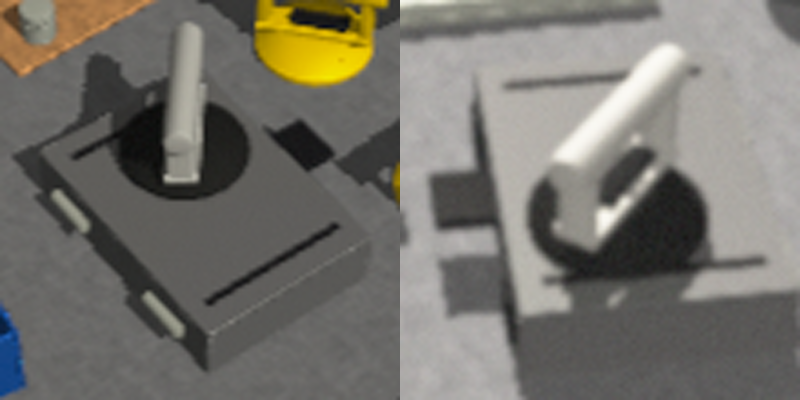

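The crop confirms that the aluminium-handled lifter with the black cup is on the shut case: cup at scene (265,216), side (294,224). The lip points toward the robot (-x).

```bash
python3 - <<'E'
from h import *
a,K,W=load("scene0.png");b,Kb,Wb=load("side0.png")
f=lambda u,v:(215+u/3.636,175+v/3.636)
g=lambda u,v:(240+(u-400)/4,170+v/4)
p=lambda n,q:print(n,q.round(4).tolist())
c=onplane(K,W,[f(40,150),f(208,333),f(370,240)],.047);p("scene case top L,B,R",c)
print(np.linalg.norm(c[0]-c[1]),np.linalg.norm(c[2]-c[1]),"centre",(c[0]+c[2])/2)
p("side case TL,TR,BL",onplane(Kb,Wb,[g(478,70),g(720,70),g(517,318)],.047))
p("lip scene",onplane(K,W,[f(303,145)],.039));p("lip side",onplane(Kb,Wb,[g(462,198)],.039))
p("cup",onplane(K,W,[f(184,148)],.055));p("cup",onplane(Kb,Wb,[g(618,218)],.055))
p("bar scene",onplane(K,W,[f(188,36),f(178,140)],.117))
p("bar side",onplane(Kb,Wb,[g(672,58),g(572,168)],.117))
E
```

```text
scene case top L,B,R [[0.6247, -0.0936, 0.047], [0.6161, 0.1186, 0.047], [0.472, 0.1166, 0.047]]
0.21241078122779566 0.14406779077842477 centre [0.54838659 0.01149799 0.047     ]
side case TL,TR,BL [[0.4695, 0.1023, 0.047], [0.6146, 0.0891, 0.047], [0.4737, -0.1098, 0.047]]
lip scene [[0.4525, 0.0088, 0.039]]
lip side [[0.4524, -0.0046, 0.039]]
cup [[0.5376, -0.028, 0.055]]
cup [[0.5339, -0.0472, 0.055]]
bar scene [[0.5029, -0.0734, 0.117], [0.5675, 0.0097, 0.117]]
bar side [[0.5691, 0.0105, 0.117], [0.5045, -0.0766, 0.117]]
```

```bash
cat >> h.py <<'E'
def to(x,y,z,th=None):
    "print tool-frame shift to world TCP target; th = world angle of tool x (deg)"
    s,M=st(); d=np.array([x,y,z])-s["position"]
    a=np.degrees(np.arctan2(M[1,0],M[0,0]))
    if th is not None:
        e=(th-a+90)%180-90; print("ang",a.round(2),"yaw rad",round(-np.radians(e),4))
        c,s_=np.cos(np.radians(a+e)),np.sin(np.radians(a+e)); M2=np.array([[c,s_,0],[s_,-c,0],[0,0,-1.]])
        print("after yaw dp",(d@M2).round(4))
    print("dp",(d@M).round(4), "dist",np.linalg.norm(d).round(4))
E
python3 -m creep '{"fingers":[-1,-1,-1,-1,-1],"dp":[[0,0,0],[0,0,0],[0,0,0],[0,0,0],[0,0,0]],"yaw":[-0.138,-0.138,-0.138,-0.138,-0.138]}' 60
python3 -m creep '{"fingers":[-1,-1,-1,-1,-1,-1,-1,-1,-1,-1,-1,-1],"dp":[[0.004,-0.049,-0.002],[0.004,-0.049,-0.002],[0.004,-0.049,-0.002],[0.004,-0.049,-0.002],[0.004,-0.049,-0.002],[0.004,-0.049,-0.002],[0.004,-0.049,-0.002],[0.004,-0.049,-0.002],[0.004,-0.049,-0.002],[0.004,-0.049,-0.002],[0.004,-0.049,-0.002],[0.004,-0.049,-0.002]],"yaw":[0,0,0,0,0,0,0,0,0,0,0,0]}'
python3 -c "
from h import *
to(.536,-.033,.25,-37)"
```

```text
clock: 0.65
position: [0.1216, -0.5099, 0.2296]
orientation: [-2.987, 0.96, 0.002]
wrist_force: [-0.3, 0.6, 0.6]
width: 0.085
clock: 1.85
position: [0.5048, -0.0514, 0.2544]
orientation: [-2.983, 0.966, 0.003]
wrist_force: [-0.6, -1.4, 0.8]
width: 0.0854
t 1.85 p [ 0.5048 -0.0514  0.2544] x [ 0.81  -0.586 -0.004] z [-0.     0.006 -1.   ] w 0.0854 F [-0.6 -1.4  0.8] q [-0.34  0.26  1.51  0.01  1.38  0.29]
ang -35.88 yaw rad 0.0196
after yaw dp [ 0.0138 -0.0334  0.0044]
dp [ 0.0145 -0.0331  0.0045] dist 0.0364
```

```bash
python3 -m creep '{"fingers":[-1,-1,-1],"dp":[[0.014,-0.033,0.004],[0,0,0],[0,0,0]],"yaw":[0.02,0,0]}'
python3 -c "
from h import *
st();shot('wrist','w1.png')"
```

```text
clock: 2.15
position: [0.5385, -0.0268, 0.2493]
orientation: [-2.976, 0.985, 0.005]
wrist_force: [0.9, 0.6, -0.5]
width: 0.0855
t 2.15 p [ 0.5385 -0.0268  0.2493] x [ 0.802 -0.597 -0.005] z [-0.001  0.007 -1.   ] w 0.0855 F [ 0.9  0.6 -0.5] q [-0.27  0.33  1.42  0.01  1.39  0.37]
```

View pics/w1.png

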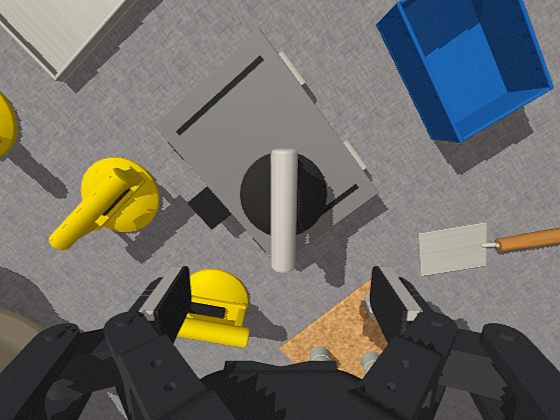

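The wrist view shows the bar from (285,153) to (283,268), the lid corners near (262,32), (160,131), (386,207), and the lip at (210,208).

```bash
python3 - <<'E'
from h import *
im,K,W=load("w1.png")
b=onplane(K,W,[(285,152),(283,267)],.117);print("bar",b.round(4).tolist(),b.mean(0).round(4),np.degrees(np.arctan2(*(b[0]-b[1])[1::-1])),np.linalg.norm(b[0]-b[1]))
c=onplane(K,W,[(262,31),(160,131),(386,207)],.047);print("case",c.round(4).tolist(),np.linalg.norm(c[0]-c[1]),np.linalg.norm(c[0]-c[2]),((c[1]+c[2])/2).round(4),np.degrees(np.arctan2(*(c[0]-c[2])[1::-1])))
print("lip",onplane(K,W,[(210,208)],.039).round(4))
g=cv2.cvtColor(im,cv2.COLOR_BGR2HSV)
E
```

```text
bar [[0.5706, 0.0083, 0.117], [0.5024, -0.0809, 0.117]] [ 0.5365 -0.0363  0.117 ] 52.631529573878964 0.1123119323494713
case [[0.6193, 0.1121, 0.047], [0.4709, 0.102, 0.047], [0.6242, -0.1188, 0.047]] 0.14870320729498696 0.23100677510287737 [ 0.5476 -0.0084  0.047 ] 91.22854756396224
lip [[0.4552 0.0021 0.039 ]]
```

```bash
python3 -c "
from h import *
to(.5365,-.036,.096,-37.4)"
```

```text
t 2.2 p [ 0.5382 -0.0271  0.2492] x [ 0.802 -0.597 -0.005] z [-0.001  0.007 -1.   ] w 0.0849 F [ 0.3  0.1 -1.6] q [-0.27  0.33  1.42  0.01  1.39  0.37]
ang -36.68 yaw rad 0.0126
after yaw dp [0.004  0.0082 0.1532]
dp [0.0048 0.009  0.1531] dist 0.1535
```

```bash
python3 -m creep '{"fingers":[-1,-1,-1,-1,-1,-1],"dp":[[0.004,0.008,0.03],[0,0,0.035],[0,0,0.035],[0,0,0.03],[0,0,0.02],[0,0,0]],"yaw":[0.012,0,0,0,0,0]}'
python3 -c "
from h import *
to(.5365,-.036,.096,-37.4)"
```

```text
clock: 2.8
position: [0.5335, -0.041, 0.0969]
orientation: [-2.966, 1.017, -0.002]
wrist_force: [-0.1, -0.6, 0.2]
width: 0.0854
t 2.8 p [ 0.5335 -0.041   0.0969] x [ 0.79  -0.614 -0.001] z [ 0.003  0.005 -1.   ] w 0.0854 F [-0.1 -0.6  0.2] q [-0.3   0.48  1.64  0.01  1.03  0.36]
ang -37.84 yaw rad -0.0078
after yaw dp [-0.0007 -0.0058  0.0009]
dp [-0.0007 -0.0058  0.001 ] dist 0.0059
```

Grasp and lift straight up.

```bash
python3 -m creep '{"fingers":[-1,-1,1,1,1,1,1,1,1,1],"dp":[[0,-0.005,0],[0,0,0],[0,0,0],[0,0,0],[0,0,0],[0,0,0],[0,0,0],[0,0,0],[0,0,0],[0,0,0]],"yaw":[0,0,0,0,0,0,0,0,0,0]}' 60
python3 -m creep '{"fingers":[1,1,1,1,1,1],"dp":[[0,0,-0.01],[0,0,-0.02],[0,0,-0.03],[0,0,-0.03],[0,0,0],[0,0,0]],"yaw":[0,0,0,0,0,0]}'
python3 -c "
from h import *
to(.4945,.331,.18,-37.4);shot('wrist','w2.png');shot('side','s2.png')"
```

```text
clock: 3.8
position: [0.5379, -0.0384, 0.1026]
orientation: [-2.965, 1.019, -0.012]
wrist_force: [-0.5, 0.0, 1.3]
width: 0.0219
clock: 4.4
position: [0.535, -0.0383, 0.1935]
orientation: [-2.966, 1.019, 0.0]
wrist_force: [-0.3, 0.2, -6.1]
width: 0.0223
t 4.4 p [ 0.535  -0.0383  0.1935] x [ 0.789 -0.615 -0.002] z [ 0.002  0.005 -1.   ] w 0.0223 F [-0.3  0.2 -6.1] q [-0.29  0.37  1.52  0.01  1.25  0.37]
ang -37.94 yaw rad -0.0094
after yaw dp [-0.2565 -0.2688  0.0135]
dp [-0.259  -0.2662  0.0154] dist 0.3718
```

View pics/s2.png

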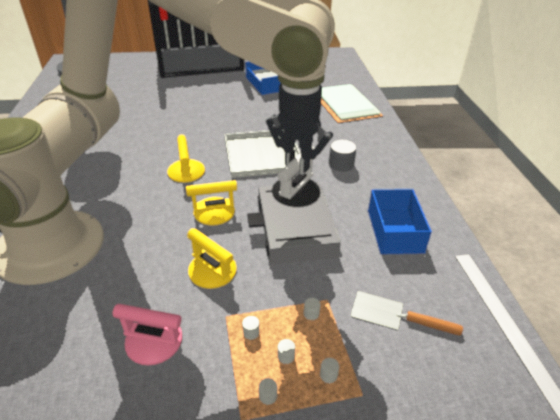

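The side view shows the lifter lifted clear of the still-shut case, with the cup at (297,190). Carry it over the tray.

```bash
python3 -m creep '{"fingers":[1,1,1,1,1,1,1,1,1,1,1,1],"dp":[[-0.012,-0.012,0],[-0.026,-0.027,0],[-0.026,-0.027,0],[-0.026,-0.027,0],[-0.026,-0.027,0],[-0.026,-0.027,0],[-0.026,-0.027,0],[-0.026,-0.027,0],[-0.026,-0.027,0],[-0.026,-0.027,0],[-0.013,-0.013,0],[0,0,0]],"yaw":[0,0,0,0,0,0,0,0,0,0,0,0]}'
python3 -c "
from h import *
to(.4945,.331,.062)"
```

```text
clock: 5.7
position: [0.4839, 0.3529, 0.1793]
orientation: [2.966, -1.02, -0.041]
wrist_force: [0.3, -0.0, -4.8]
width: 0.022
t 5.7 p [0.4839 0.3529 0.1793] x [ 0.788 -0.615 -0.023] z [-0.026  0.004 -1.   ] w 0.022 F [ 0.3 -0.  -4.8] q [0.43 0.53 1.32 0.01 1.32 1.09]
dp [0.0245 0.0092 0.1169] dist 0.1198
```

```bash
python3 -m creep '{"fingers":[1,1,1,1,1,1],"dp":[[0.024,0.009,0.01],[0,0,0.03],[0,0,0.03],[0,0,0.02],[0,0,0],[0,0,0]],"yaw":[0,0,0,0,0,0]}'
python3 -c "
from h import *
to(.4945,.331,.062);shot('wrist','w3.png')"
```

```text
clock: 6.3
position: [0.4915, 0.3296, 0.0814]
orientation: [2.961, -1.016, -0.05]
wrist_force: [1.4, -0.6, -4.4]
width: 0.0221
t 6.3 p [0.4915 0.3296 0.0814] x [ 0.789 -0.614 -0.027] z [-0.034  0.    -0.999] w 0.0221 F [ 1.4 -0.6 -4.4] q [0.39 0.62 1.44 0.01 1.11 1.04]
dp [ 0.002  -0.0033  0.0193] dist 0.0197
```

View pics/w3.png

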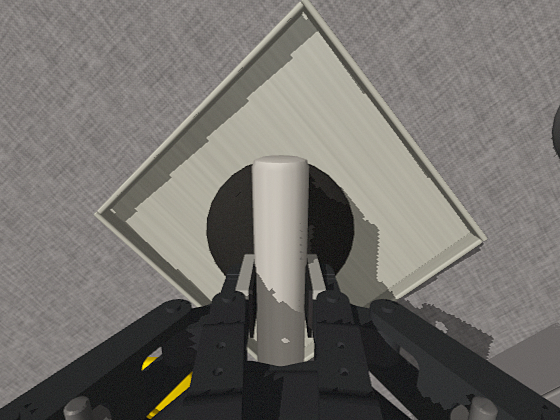

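The wrist view has the cup at (280,230), between the tray's corners (98,213) and (484,240), so it is roughly central. Lower it gently.

```bash
python3 -m creep '{"fingers":[1,1,1,1],"dp":[[0.002,-0.003,0.008],[0,0,0.006],[0,0,0.003],[0,0,0]],"yaw":[0,0,0,0]}'
python3 -c "
from h import *
to(.4945,.331,.062)
im,K,W=load('w3.png');c=onplane(K,W,[(98,213),(484,240),(303,3)],.018);print(c.round(4),(c[0]+c[1])/2,onplane(K,W,[(280,230)],.035))"
```

```text
clock: 6.75
position: [0.4957, 0.3313, 0.0655]
orientation: [2.964, -1.017, -0.045]
wrist_force: [-0.0, 0.9, -4.7]
width: 0.022
t 6.75 p [0.4957 0.3313 0.0655] x [ 0.789 -0.614 -0.024] z [-0.03   0.002 -1.   ] w 0.022 F [-0.   0.9 -4.7] q [0.39 0.65 1.44 0.01 1.08 1.04]
dp [-0.0007  0.0009  0.0035] dist 0.0037
[[0.3938 0.417  0.018 ]
 [0.6    0.2341 0.018 ]
 [0.5856 0.43   0.018 ]] [0.4969315  0.32558254 0.018     ] [[0.49386101 0.33290415 0.035     ]]
```

```bash
python3 -m creep '{"fingers":[1,1,1,1],"dp":[[0,0.003,0.003],[0,0,0.003],[0,0,0.002],[0,0,0]],"yaw":[0,0,0,0]}'
python3 -c "
from h import *
st()"
```

```text
clock: 7.15
position: [0.4932, 0.3288, 0.0614]
orientation: [2.964, -1.016, -0.043]
wrist_force: [0.7, 0.5, -5.8]
width: 0.0219
t 7.15 p [0.4932 0.3288 0.0614] x [ 0.789 -0.613 -0.024] z [-0.029  0.002 -1.   ] w 0.0219 F [ 0.7  0.5 -5.8] q [0.39 0.65 1.46 0.01 1.07 1.04]
```

```bash
python3 -m creep '{"fingers":[1,1,1],"dp":[[0,0,0.003],[0,0,0.002],[0,0,0]],"yaw":[0,0,0]}'
python3 -c "
from h import *
st()"
```

```text
clock: 7.45
position: [0.4929, 0.329, 0.0612]
orientation: [2.965, -1.015, -0.041]
wrist_force: [1.1, -0.3, -4.6]
width: 0.0221
t 7.45 p [0.4929 0.329  0.0612] x [ 0.79  -0.613 -0.023] z [-0.027  0.002 -1.   ] w 0.0221 F [ 1.1 -0.3 -4.6] q [0.39 0.65 1.46 0.01 1.06 1.04]
```

```bash
python3 -m creep '{"fingers":[1,1],"dp":[[0,0,0.005],[0,0,0]],"yaw":[0,0]}'
python3 -m creep '{"fingers":[1,1],"dp":[[0,0,0.004],[0,0,0]],"yaw":[0,0]}'
```

```text
clock: 7.65
position: [0.4923, 0.33, 0.06]
orientation: [2.968, -1.015, -0.041]
wrist_force: [1.0, 0.5, -4.9]
width: 0.0219
clock: 7.85
position: [0.4925, 0.3299, 0.06]
orientation: [2.968, -1.014, -0.039]
wrist_force: [0.9, 0.4, -4.0]
width: 0.0222
```

```bash
python3 -m creep '{"fingers":[1,1,1],"dp":[[0,0,0.006],[0,0,0.004],[0,0,0.004]],"yaw":[0,0,0]}'
python3 -m creep '{"fingers":[1,1],"dp":[[0,0,0.004],[0,0,0]],"yaw":[0,0]}'
```

```text
clock: 8.15
position: [0.4926, 0.3296, 0.0592]
orientation: [2.969, -1.012, -0.034]
wrist_force: [-16.6, -10.0, 37.0]
width: 0.0222
clock: 8.35
position: [0.4928, 0.3298, 0.06]
orientation: [2.971, -1.011, -0.031]
wrist_force: [0.8, 0.7, -3.6]
width: 0.0217
```

It's on the floor: z is 0.060, as predicted, and pressing down raised the force. Release and rise.

```bash
python3 -m creep '{"fingers":[-1,-1,-1,-1,-1,-1,-1,-1],"dp":[[0,0,0],[0,0,0],[0,0,0],[0,0,0],[0,0,0],[0,0,0],[0,0,0],[0,0,0]],"yaw":[0,0,0,0,0,0,0,0]}'
python3 -m creep '{"fingers":[-1,-1,-1,-1,-1,-1],"dp":[[0,0,-0.02],[0,0,-0.03],[0,0,-0.04],[0,0,-0.04],[0,0,-0.02],[0,0,0]],"yaw":[0,0,0,0,0,0]}'
python3 -c "
from h import *
to(.43,.01,.2,0);shot('wrist','w4.png');shot('scene','c4.png')
a=cv2.imread('pics/w4.png');b=cv2.imread('pics/c4.png')
cv2.imwrite('pics/m4.png',np.hstack([cv2.resize(a,(400,300)),cv2.resize(b[150:390,180:500],(400,300))]))"
```

```text
clock: 9.15
position: [0.4932, 0.3297, 0.0579]
orientation: [2.971, -1.012, -0.031]
wrist_force: [0.2, 0.1, 0.7]
width: 0.0854
clock: 9.75
position: [0.4957, 0.3289, 0.2126]
orientation: [2.969, -1.012, -0.034]
wrist_force: [0.4, -0.6, -0.4]
width: 0.0856
t 9.75 p [0.4957 0.3289 0.2126] x [ 0.792 -0.611 -0.019] z [-0.022  0.003 -1.   ] w 0.0856 F [ 0.4 -0.6 -0.4] q [0.38 0.49 1.29 0.01 1.38 1.04]
ang -37.64 yaw rad -0.6569
after yaw dp [-0.0657  0.3189  0.0126]
dp [0.1429 0.2925 0.0132] dist 0.3258
```

View pics/m4.png

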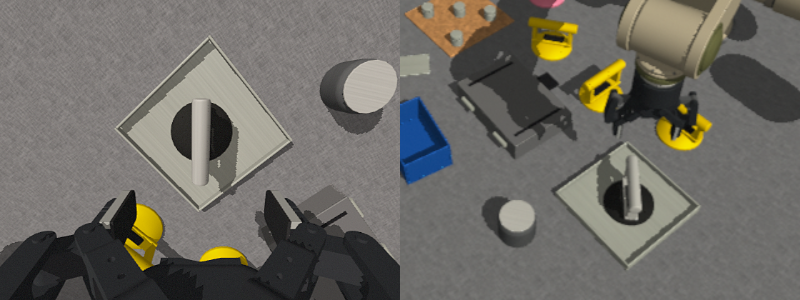

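The lifter stands centred in the tray: cup at (202,130) of the left half, mid-tray. The case is still shut. Next go to above the lip with the jaws along the case's y.

```bash
python3 -m creep '{"fingers":[-1,-1,-1,-1,-1,-1,-1,-1,-1,-1,-1],"dp":[[0.016,0.032,0],[0.010,0.034,0],[0.005,0.036,0],[0.001,0.036,0],[-0.004,0.036,0],[-0.009,0.036,0],[-0.013,0.034,0],[-0.018,0.032,0],[-0.018,0.032,0.01],[0,0,0],[0,0,0]],"yaw":[0.13,0.13,0.13,0.13,0.13,0.13,0.1,0,0,0,0]}'
python3 -c "
from h import *
to(.44,.005,.19,-88)"
```

```text
clock: 10.95
position: [0.2251, 0.2474, 0.1901]
orientation: [2.181, -2.194, -0.053]
wrist_force: [0.3, -1.4, 0.7]
width: 0.0853
t 10.95 p [0.2251 0.2474 0.1901] x [-0.006 -1.     0.01 ] z [-0.058 -0.009 -0.998] w 0.0853 F [ 0.3 -1.4  0.7] q [ 0.46 -0.05  2.03  0.02  1.22  2.03]
ang -90.33 yaw rad -0.0407
after yaw dp [ 2.498e-01 -2.063e-01  1.000e-04]
dp [ 0.2412 -0.2161 -0.01  ] dist 0.3239
```

```bash
python3 -m creep '{"fingers":[-1,-1,-1,-1,-1,-1,-1,-1,-1],"dp":[[0.030,-0.030,0],[0.033,-0.030,0],[0.033,-0.030,0],[0.033,-0.03,0],[0.033,-0.03,0],[0.033,-0.03,0],[0.033,-0.03,0],[0,0,0],[0,0,0]],"yaw":[0,0,0,0,0,0,0,0,-0.04]}'
python3 -c "
from h import *
to(.44,.005,.19,-88);shot('wrist','w5.png')"
```

```text
clock: 11.85
position: [0.4426, 0.0019, 0.1722]
orientation: [2.217, -2.149, -0.067]
wrist_force: [-0.7, 0.5, 0.6]
width: 0.0855
t 11.85 p [0.4426 0.0019 0.1722] x [ 0.031 -0.999  0.006] z [-0.068 -0.008 -0.998] w 0.0855 F [-0.7  0.5  0.6] q [-0.25  0.23  1.77 -0.03  1.2   1.3 ]
ang -88.22 yaw rad -0.0038
after yaw dp [-0.0031  0.0025 -0.0178]
dp [-0.003   0.0038 -0.0176] dist 0.0183
```

View pics/w5.png

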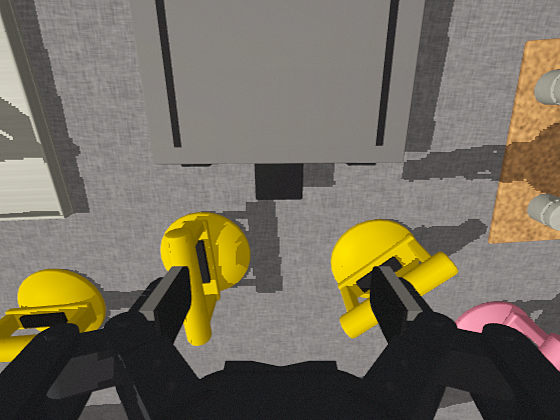

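The wrist view shows the lip between (256,163) and (302,199), and the lid's front edge from (154,163) to (404,163).

```bash
python3 - <<'E'
from h import *
im,K,W=load("w5.png")
c=onplane(K,W,[(154,162),(404,162)],.047);print("front",c.round(4).tolist(),np.linalg.norm(c[0]-c[1]),c.mean(0).round(4))
l=onplane(K,W,[(255,199),(302,199)],.039);print("lip end",l.round(4).tolist(),l.mean(0).round(4))
c=onplane(K,W,[(209,0),(374,0)],.047)
for u in [(134,0),(425,0)]: print(onplane(K,W,[u],.047).round(4))
to(.449,.0,.06,-88)
E
```

```text
front [[0.4708, 0.1103, 0.047], [0.4773, -0.1052, 0.047]] 0.21560868631665603 [0.4741 0.0025 0.047 ]
lip end [[0.4371, 0.0239, 0.039], [0.4384, -0.0197, 0.039]] [0.4378 0.0021 0.039 ]
[[0.5888 0.1111 0.047 ]]
[[ 0.5957 -0.0997  0.047 ]]
t 11.9 p [0.4426 0.0019 0.1721] x [ 0.034 -0.999  0.006] z [-0.068 -0.008 -0.998] w 0.0849 F [-0.3 -0.6 -0.2] q [-0.25  0.23  1.77 -0.03  1.2   1.3 ]
ang -88.04 yaw rad -0.0007
after yaw dp [ 0.0022 -0.0063  0.1121]
dp [ 0.0015 -0.0139  0.1114] dist 0.1123
```

```bash
python3 -m creep '{"fingers":[-1,-1,-1,-1,-1],"dp":[[0.0,-0.01,0.03],[0,-0.002,0.03],[0,0,0.03],[0,0,0.02],[0,0,0]],"yaw":[0,0,0,0,0]}'
python3 -c "
from h import *
to(.4455,.002,.012,-88.27)"
```

```text
clock: 12.4
position: [0.4463, 0.0003, 0.0563]
orientation: [2.214, -2.151, -0.069]
wrist_force: [-0.5, 0.0, 0.4]
width: 0.0855
t 12.4 p [4.463e-01 3.000e-04 5.630e-02] x [ 0.029 -1.     0.006] z [-0.07  -0.008 -0.998] w 0.0855 F [-0.5  0.   0.4] q [-0.25  0.41  1.88 -0.03  0.91  1.31]
ang -88.32 yaw rad -0.0009
after yaw dp [-0.0018  0.0008  0.0443]
dp [-0.002  -0.0023  0.0442] dist 0.0443
```

```bash
python3 -m creep '{"fingers":[-1,-1,-1,1,1,1,1,1,1,1],"dp":[[-0.002,-0.002,0.022],[0,0,0.022],[0,0,0],[0,0,0],[0,0,0],[0,0,0],[0,0,0],[0,0,0],[0,0,0],[0,0,0]],"yaw":[0,0,0,0,0,0,0,0,0,0]}' 40
python3 -c "
from h import *
to(.4455,.002,.012,-88.27)"
```

```text
clock: 13.4
position: [0.4479, 0.0028, 0.0181]
orientation: [2.215, -2.157, -0.063]
wrist_force: [0.8, 0.7, -3.5]
width: 0.0436
t 13.4 p [0.4479 0.0028 0.0181] x [ 0.027 -1.     0.005] z [-0.063 -0.007 -0.998] w 0.0436 F [ 0.8  0.7 -3.5] q [-0.24  0.49  1.9  -0.03  0.81  1.32]
ang -88.47 yaw rad -0.0036
after yaw dp [0.0007 0.0024 0.0061]
dp [0.0007 0.002  0.0063] dist 0.0066
```

```bash
cat >> h.py <<'E'
ux=np.array([np.cos(np.radians(1.73)),np.sin(np.radians(1.73)),0])
H=np.array([.624,.007,.023]); r0=None
def lid(r0,steps):
    "tool-frame rows turning gripped lip (pivot=TCP+off) by steps rad; r0=(x,z) of TCP at lid shut, pivot offset 17mm up"
    s,M=st(); d=s["position"]+np.array([0.001,0,.017])-H; x,z=d@ux,d[2]
    a=np.arctan2(z,-x)-np.arctan2(.012,.175); print("lid est",round(a,3),"rad",round(np.hypot(x,z),4),"lateral",round(d@np.array([-ux[1],ux[0],0]),4))
    p=np.array([x,z]); out=[]
    for st_ in steps:
        a+=st_; q=.1754*np.array([-np.cos(a+.0685),np.sin(a+.0685)]); dd=q-p; p=q
        w=ux*dd[0]+np.array([0,0,dd[1]]); out.append((w@M).round(4).tolist())
    print(out)
E
python3 -c "
from h import *
lid(0,[.08,.12,.15,.15,.15])"
```

```text
t 13.4 p [0.4479 0.0028 0.0181] x [ 0.027 -1.     0.005] z [-0.063 -0.007 -0.998] w 0.0436 F [ 0.8  0.7 -3.5] q [-0.24  0.49  1.9  -0.03  0.81  1.32]
lid est 0.001 rad 0.1756 lateral 0.0011
[[0.0001, -0.0008, -0.014], [0.0001, -0.0031, -0.0208], [0.0001, -0.0073, -0.0253], [0.0001, -0.011, -0.0239], [0.0, -0.0144, -0.022]]
```

```bash
python3 -m creep '{"fingers":[1,1,1,1,1],"dp":[[0,-0.001,-0.014],[0,-0.003,-0.021],[0,-0.007,-0.025],[0,-0.011,-0.024],[0,-0.014,-0.022]],"yaw":[0,0,0,0,0]}'
python3 -c "
from h import *
lid(0,[.15,.15,.15,.15])"
```

```text
clock: 13.9
position: [0.4909, 0.0044, 0.1225]
orientation: [2.215, -2.157, -0.066]
wrist_force: [10.4, 0.2, -15.8]
width: 0.0426
t 13.9 p [0.4909 0.0044 0.1225] x [ 0.027 -1.     0.004] z [-0.065 -0.005 -0.998] w 0.0426 F [ 10.4   0.2 -15.8] q [-0.22  0.39  1.69 -0.02  1.12  1.33]
lid est 0.654 rad 0.1761 lateral 0.0014
[[0.0, -0.0181, -0.0191], [-0.0, -0.0203, -0.0167], [-0.0, -0.0226, -0.0135], [-0.0, -0.0243, -0.0099]]
```

```bash
python3 -m creep '{"fingers":[1,1,1,1],"dp":[[0,-0.018,-0.019],[0,-0.020,-0.017],[0,-0.023,-0.013],[0,-0.024,-0.01]],"yaw":[0,0,0,0]}'
python3 -c "
from h import *
lid(0,[.15,.15,.15,.15])"
```

```text
clock: 14.3
position: [0.5794, 0.0077, 0.1765]
orientation: [2.213, -2.153, -0.077]
wrist_force: [-1.7, -1.1, -12.3]
width: 0.0429
t 14.3 p [0.5794 0.0077 0.1765] x [ 0.027 -1.     0.002] z [-0.073 -0.004 -0.997] w 0.0429 F [ -1.7  -1.1 -12.3] q [-0.18  0.52  1.34 -0.02  1.35  1.37]
lid est 1.252 rad 0.176 lateral 0.0021
[[-0.0001, -0.0257, -0.0059], [-0.0001, -0.0262, -0.0026], [-0.0001, -0.0262, 0.0014], [-0.0001, -0.0258, 0.0053]]
```

```bash
python3 -m creep '{"fingers":[1,1,1,1,1],"dp":[[0,-0.026,-0.006],[0,-0.026,-0.003],[0,-0.026,0.001],[0,-0.026,0.005],[0,0,0]],"yaw":[0,0,0,0,0]}'
python3 -c "
from h import *
lid(0,[.06,.15])"
```

```text
clock: 14.8
position: [0.6853, 0.0117, 0.1703]
orientation: [2.208, -2.148, -0.091]
wrist_force: [1.0, 0.9, -1.4]
width: 0.0433
t 14.8 p [0.6853 0.0117 0.1703] x [ 0.028 -1.    -0.001] z [-0.083 -0.002 -0.997] w 0.0433 F [ 1.   0.9 -1.4] q [-0.15  0.78  0.92 -0.01  1.52  1.4 ]
lid est 1.865 rad 0.1757 lateral 0.0029
[[-0.0, -0.0099, 0.0035], [-0.0, -0.0241, 0.0106]]
```

Lid is at about 1.87 rad. Release, rise and back off to look.

```bash
python3 -m creep '{"fingers":[-1,-1,-1,-1,-1,-1],"dp":[[0,0,0],[0,0,0],[0,0,0],[0,0,0],[0,0,0],[0,0,0]],"yaw":[0,0,0,0,0,0]}'
python3 -m creep '{"fingers":[-1,-1,-1,-1,-1,-1,-1,-1,-1,-1,-1],"dp":[[0,0,-0.03],[0,0,-0.04],[0,0.01,-0.04],[0,0.04,-0.01],[0,0.045,0],[0,0.045,0],[0,0.045,0],[0,0.03,0],[0,0,0],[0,0,0],[0,0,0]],"yaw":[0,0,0,0,0,0,0,0,0,0,0]}'
python3 -c "
from h import *
st();shot('wrist','w6.png');shot('scene','c6.png');shot('side','s6.png')
a=cv2.imread('pics/w6.png');b=cv2.imread('pics/c6.png');c=cv2.imread('pics/s6.png')
cv2.imwrite('pics/m6.png',np.vstack([cv2.resize(a,(400,300)),np.hstack([cv2.resize(b[100:310,150:430],(400,300)),cv2.resize(c[200:410,190:470],(400,300))])]) if 0 else np.hstack([a[:,:],np.vstack([b[110:320,170:410],c[200:410,190:430]])]))"
```

```text
clock: 15.4
position: [0.684, 0.0111, 0.172]
orientation: [2.208, -2.149, -0.088]
wrist_force: [0.1, 0.4, -0.2]
width: 0.0857
clock: 16.5
position: [0.4729, 0.0052, 0.3149]
orientation: [2.21, -2.152, -0.078]
wrist_force: [0.5, 0.3, -0.3]
width: 0.0855
t 16.5 p [0.4729 0.0052 0.3149] x [ 0.026 -1.     0.003] z [-0.075 -0.005 -0.997] w 0.0855 F [ 0.5  0.3 -0.3] q [-0.23  0.19  1.44 -0.02  1.58  1.32]
```

View pics/m6.png

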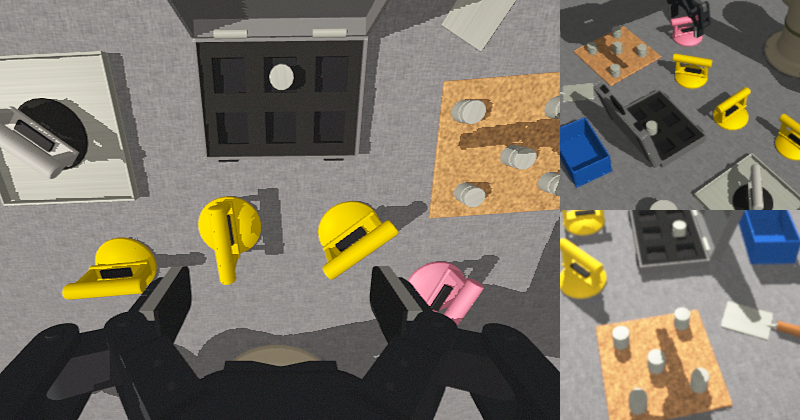

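The picture shows the lid open and pocket 5 already filled (standoff at (281,77)). Pockets 1, 2, 3, 4 and 6 are empty, and there are five standoffs on the pad. Hover over the pad.

```bash
cat >> h.py <<'E'
PK={1:(.518,-.0622),2:(.516,.0038),3:(.514,.0698),4:(.584,-.0602),6:(.580,.0718)}
def tops(im,K,W,z=.036,roi=(.37,.61,-.44,-.20)):
    hsv=cv2.cvtColor(im,cv2.COLOR_BGR2HSV)
    m=cv2.inRange(hsv,(0,0,105),(179,60,255))
    x0,x1,y0,y1=roi; pad=proj(K,W,[(x0,y0,.006),(x0,y1,.006),(x1,y1,.006),(x1,y0,.006)]).astype(np.int32)
    pm=np.zeros_like(m); cv2.fillConvexPoly(pm,pad,255); out=[]
    cork=cv2.inRange(hsv,(5,80,50),(25,255,255))
    for c in cv2.findContours(m&pm,cv2.RETR_EXTERNAL,cv2.CHAIN_APPROX_NONE)[0]:
        A=cv2.contourArea(c); (u,v),_=cv2.minEnclosingCircle(c)
        if A<100: continue
        M_=cv2.moments(c); u,v=M_['m10']/M_['m00'],M_['m01']/M_['m00']
        p=onplane(K,W,[(u,v)],.021)[0]; out.append((p.round(4)[:2].tolist(),int(A),(int(u),int(v)),cv2.boundingRect(c)))
    return out
E
python3 -m creep '{"fingers":[-1,-1,-1,-1,-1,-1,-1,-1,-1,-1,-1,-1],"dp":[[0.02,0.006,0.005],[0.032,0.01,0.008],[0.032,0.01,0.008],[0.032,0.01,0.008],[0.032,0.01,0.008],[0.032,0.01,0.008],[0.032,0.01,0.008],[0.032,0.01,0.008],[0.032,0.01,0.008],[0.03,0.01,0.008],[0,0,0],[0,0,0]],"yaw":[0,0,0,0,0,0,0,0,0,0,0,0]}'
python3 - <<'E'
from h import *
im,K,W=load("w6.png")
for k,p in PK.items(): print(k,proj(K,W,[(*p,.019)])[0].round(0))
print("so10",onplane(K,W,[(281,76)],.038))
print("rim",onplane(K,W,[(208,156),(355,153)],.023).round(4).tolist())
print("pink ends/cup",onplane(K,W,[(430,318),(478,290)],.07).round(3).tolist())
st(); im,K,W=shot("wrist","w7.png")
for o in tops(im,K,W): print(o)
E
```

```text
clock: 17.85
position: [0.3809, -0.3174, 0.237]
orientation: [2.214, -2.148, -0.092]
wrist_force: [0.4, 1.0, 0.3]
width: 0.0856
1 [330. 126.]
2 [281. 127.]
3 [233. 127.]
4 [332.  73.]
6 [230.  74.]
so10 [[0.57835066 0.00594628 0.038     ]]
rim [[0.4739, 0.1052, 0.023], [0.4835, -0.1001, 0.023]]
pink ends/cup [[0.241, -0.234, 0.07], [0.294, -0.294, 0.07]]
t 17.85 p [ 0.3809 -0.3174  0.237 ] x [ 0.03  -1.    -0.004] z [-0.081  0.002 -0.997] w 0.0856 F [0.4 1.  0.3] q [-0.9   0.28  1.53 -0.06  1.39  0.66]
([0.3873, -0.3479], 3286, (306, 165), (190, 121, 199, 59))
([0.4258, -0.2735], 576, (242, 129), (229, 116, 28, 29))
([0.4466, -0.3991], 722, (357, 114), (341, 100, 33, 30))
([0.4849, -0.3304], 696, (296, 73), (282, 58, 30, 32))
([0.516, -0.4262], 1510, (392, 43), (381, 0, 27, 101))
([0.545, -0.3714], 457, (341, 7), (326, 0, 35, 21))
([0.5402, -0.2415], 492, (208, 8), (193, 0, 31, 25))
([0.478, -0.2152], 3034, (186, 77), (169, 0, 40, 148))
```

View pics/w7.png

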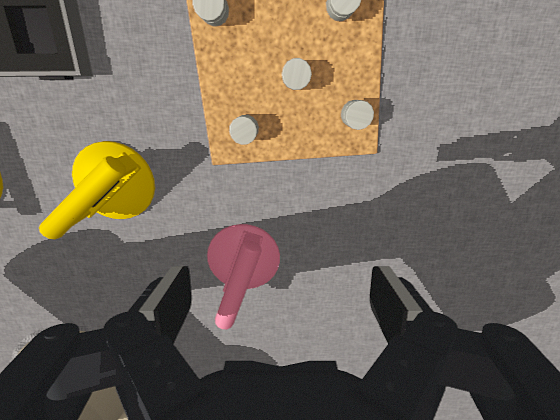

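The view shows the five standoffs on the cork at (242,129), (357,114), (296,73), (341,7) and (208,8); the pink lifter is well behind. I'll turn the gripper half around so the camera stays clear of the open lid.

```bash
python3 -m creep '{"fingers":[-1,-1,-1,-1,-1,-1,-1,-1,-1,-1,-1,-1],"dp":[[0,0,0],[0,0,0],[0,0,0],[0,0,0],[0,0,0],[0,0,0],[0,0,0],[0,0,0],[0,0,0],[0,0,0],[0,0,0],[0,0,0]],"yaw":[-0.149,-0.149,-0.149,-0.149,-0.149,-0.149,-0.149,-0.149,-0.149,-0.149,-0.149,-0.149]}'
python3 -m creep '{"fingers":[-1,-1,-1,-1,-1,-1,-1,-1,-1],"dp":[[0,0,0],[0,0,0],[0,0,0],[0,0,0],[0,0,0],[0,0,0],[0,0,0],[0,0,0],[0,0,0]],"yaw":[-0.149,-0.149,-0.149,-0.149,-0.149,-0.149,-0.149,-0.149,-0.149]}'
python3 -c "
from h import *
to(.541,-.242,.10,91.7)"
```

```text
clock: 19.1
position: [0.3893, -0.3052, 0.2406]
orientation: [-3.103, -0.417, 0.121]
wrist_force: [0.2, -0.3, -0.1]
width: 0.0854
clock: 20.0
position: [0.3956, -0.2956, 0.2436]
orientation: [-2.134, -2.235, 0.085]
wrist_force: [-0.8, 0.0, 0.6]
width: 0.0855
t 20.0 p [ 0.3956 -0.2956  0.2436] x [-0.046  0.999 -0.002] z [-0.074 -0.005 -0.997] w 0.0855 F [-0.8  0.   0.6] q [-0.85  0.27  1.53 -0.06  1.39 -2.45]
ang 92.66 yaw rad 0.0167
after yaw dp [0.0492 0.1469 0.1436]
dp [0.047  0.1579 0.1322] dist 0.2113
```

```bash
python3 -m creep '{"fingers":[-1,-1,-1,-1,-1,-1,-1],"dp":[[0.008,0.026,0.022],[0.008,0.026,0.022],[0.008,0.026,0.022],[0.008,0.026,0.022],[0.008,0.026,0.022],[0.008,0.026,0.022],[0,0,0]],"yaw":[0.016,0,0,0,0,0,0]}' 40
python3 -c "
from h import *
to(.541,-.242,.06,91.7);to(.541,-.242,.019,91.7)"
```

```text
clock: 20.7
position: [0.5496, -0.2325, 0.0986]
orientation: [-2.14, -2.24, 0.085]
wrist_force: [0.2, -0.5, -0.3]
width: 0.0857
t 20.7 p [ 0.5496 -0.2325  0.0986] x [-0.045  0.999 -0.007] z [-0.069 -0.01  -0.998] w 0.0857 F [ 0.2 -0.5 -0.3] q [-0.58  0.63  1.38 -0.05  1.19 -2.17]
ang 92.61 yaw rad 0.0158
after yaw dp [-0.0093 -0.0089  0.0386]
dp [-0.0088 -0.0063  0.0391] dist 0.0406
t 20.7 p [ 0.5496 -0.2325  0.0986] x [-0.045  0.999 -0.007] z [-0.069 -0.01  -0.998] w 0.0857 F [ 0.2 -0.5 -0.3] q [-0.58  0.63  1.38 -0.05  1.19 -2.17]
ang 92.61 yaw rad 0.0158
after yaw dp [-0.0093 -0.0089  0.0796]
dp [-0.0085 -0.0035  0.0801] dist 0.0806
```

```bash
python3 -m creep '{"fingers":[-1,-1,-1],"dp":[[-0.009,-0.006,0.02],[0,0,0.02],[0,0,0]],"yaw":[0.016,0,0]}'
python3 -c "
from h import *
to(.541,-.242,.019,91.7)"
```

```text
clock: 21.0
position: [0.5427, -0.2397, 0.0601]
orientation: [-2.155, -2.23, 0.086]
wrist_force: [-0.2, 0.7, 0.4]
width: 0.0856
t 21.0 p [ 0.5427 -0.2397  0.0601] x [-0.034  0.999 -0.01 ] z [-0.067 -0.012 -0.998] w 0.0856 F [-0.2  0.7  0.4] q [-0.59  0.67  1.43 -0.05  1.1  -2.17]
ang 91.97 yaw rad 0.0047
after yaw dp [-0.0023 -0.0018  0.0411]
dp [-0.0018  0.001   0.0412] dist 0.0412
```

```bash
python3 -m creep '{"fingers":[-1,-1,-1,0.4,1,1,1,1],"dp":[[-0.002,0.001,0.02],[0,0,0.021],[0,0,0],[0,0,0],[0,0,0],[0,0,0],[0,0,0],[0,0,0]],"yaw":[0,0,0,0,0,0,0,0]}'
python3 -c "
from h import *
to(.584,-.0602,.11,91.7)"
```

```text
clock: 21.8
position: [0.5455, -0.243, 0.0301]
orientation: [-2.163, -2.243, 0.082]
wrist_force: [-0.1, 0.4, -0.9]
width: 0.0275
t 21.8 p [ 0.5455 -0.243   0.0301] x [-0.037  0.999 -0.019] z [-0.054 -0.021 -0.998] w 0.0275 F [-0.1  0.4 -0.9] q [-0.59  0.71  1.44 -0.06  1.03 -2.17]
ang 92.13 yaw rad 0.0075
after yaw dp [ 0.1816  0.0439 -0.0799]
dp [ 0.1797  0.0406 -0.0857] dist 0.2032
```

TCP ended at z 0.030, higher than wanted. Reopen, lower and check before closing.

```bash
python3 -m creep '{"fingers":[-0.4,-0.4,-0.4,-0.4],"dp":[[0,0,0],[0,0,0],[0,0,0],[0,0,0]],"yaw":[0,0,0,0]}'
python3 -m creep '{"fingers":[-0.4,-0.4],"dp":[[0,-0.001,0.013],[0,0,0]],"yaw":[0,0]}'
python3 -c "
from h import *
to(.541,-.242,.019,91.7)"
python3 -m creep '{"fingers":[0.2,0.2,0.2],"dp":[[0,0,0],[0,0,0],[0,0,0]],"yaw":[0,0,0]}'
```

```text
clock: 22.2
position: [0.5455, -0.2431, 0.0302]
orientation: [-2.163, -2.243, 0.083]
wrist_force: [0.6, -1.1, -0.2]
width: 0.0598
clock: 22.4
position: [0.5435, -0.2433, 0.0161]
orientation: [-2.162, -2.243, 0.083]
wrist_force: [-0.4, -0.5, -0.3]
width: 0.0599
t 22.4 p [ 0.5435 -0.2433  0.0161] x [-0.037  0.999 -0.019] z [-0.055 -0.021 -0.998] w 0.0599 F [-0.4 -0.5 -0.3] q [-0.6   0.72  1.45 -0.06  1.   -2.17]
ang 92.13 yaw rad 0.0075
after yaw dp [ 0.0013 -0.0025 -0.0029]
dp [ 0.0013 -0.0026 -0.0028] dist 0.0041
clock: 22.7
position: [0.5433, -0.2433, 0.0155]
orientation: [-2.162, -2.242, 0.083]
wrist_force: [-0.0, -0.2, -0.6]
width: 0.0343
```

```bash
python3 -m creep '{"fingers":[1,1],"dp":[[0,0,0],[0,0,0]],"yaw":[0,0]}'
python3 -m creep '{"fingers":[1,1],"dp":[[0,0,0],[0,0,0]],"yaw":[0,0]}'
python3 -c "
from h import *
to(.584,-.0602,.11,91.7)"
```

```text
clock: 22.9
position: [0.5435, -0.2433, 0.0158]
orientation: [-2.162, -2.243, 0.083]
wrist_force: [0.5, 0.2, -0.3]
width: 0.0284
clock: 23.1
position: [0.5434, -0.2433, 0.0158]
orientation: [-2.162, -2.243, 0.083]
wrist_force: [0.1, 0.6, -0.3]
width: 0.0285
t 23.1 p [ 0.5434 -0.2433  0.0158] x [-0.037  0.999 -0.019] z [-0.055 -0.021 -0.998] w 0.0285 F [ 0.1  0.6 -0.3] q [-0.6   0.72  1.45 -0.06  1.   -2.17]
ang 92.13 yaw rad 0.0074
after yaw dp [ 0.1818  0.046  -0.0942]
dp [ 0.1797  0.0418 -0.1001] dist 0.2099
```

```bash
python3 -m creep '{"fingers":[1,1,1,1,1,1,1,1,1,1,1],"dp":[[0,0,-0.01],[0,0,-0.03],[0,0,-0.03],[0,0,-0.03],[0.03,0.008,0],[0.03,0.009,0],[0.03,0.009,0],[0.03,0.008,0],[0.03,0.008,0],[0.02,0,0],[0,0,0]],"yaw":[0,0,0,0,0,0,0,0,0,0,0]}'
python3 -c "
from h import *
to(.584,-.0602,.06,91.7);shot('side','s8.png');im=cv2.imread('pics/s8.png');cv2.imwrite('pics/s8.png',cv2.resize(im[130:410,200:480],(560,560)))"
```

```text
clock: 24.2
position: [0.587, -0.064, 0.1222]
orientation: [-2.169, -2.245, 0.078]
wrist_force: [0.0, -0.1, -1.1]
width: 0.0285
t 24.2 p [ 0.587  -0.064   0.1222] x [-0.035  0.999 -0.021] z [-0.048 -0.023 -0.999] w 0.0285 F [ 0.  -0.1 -1.1] q [-0.29  0.58  1.39 -0.04  1.21 -1.88]
ang 92.0 yaw rad 0.0053
after yaw dp [ 0.0039 -0.0029  0.0622]
dp [0.0052 0.0001 0.0622] dist 0.0624
```

View pics/s8.png

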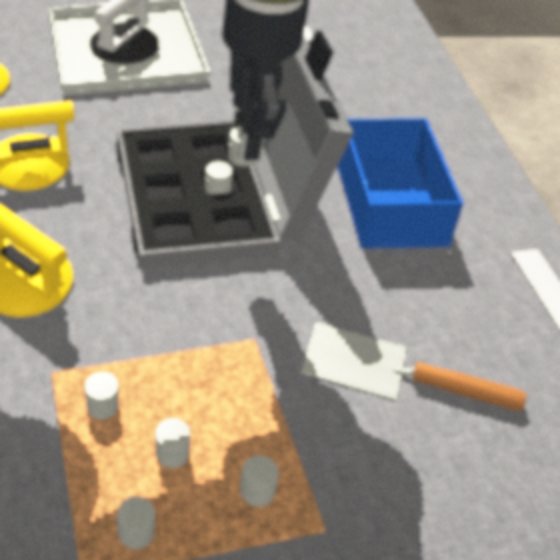

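The side view shows the standoff held above the case, with the lid well open. Descend on pocket 4.

```bash
python3 -m creep '{"fingers":[1,1,1,1],"dp":[[0.003,0.001,0.03],[0,0,0.03],[0,0,0.014],[0,0,0]],"yaw":[0.005,0,0,0]}'
python3 -c "
from h import *
to(.586,-.0605,.0178,91.7)"
```

```text
clock: 24.65
position: [0.5858, -0.0682, 0.0487]
orientation: [-2.183, -2.24, 0.076]
wrist_force: [-1.2, -0.3, -0.4]
width: 0.0287
t 24.65 p [ 0.5858 -0.0682  0.0487] x [-0.026  0.999 -0.024] z [-0.043 -0.025 -0.999] w 0.0287 F [-1.2 -0.3 -0.4] q [-0.3   0.67  1.46 -0.04  1.05 -1.87]
ang 91.5 yaw rad -0.0035
after yaw dp [0.0077 0.0005 0.0309]
dp [0.0084 0.0018 0.0307] dist 0.0319
```

```bash
python3 -m creep '{"fingers":[1,1,1],"dp":[[0.0085,0.001,0.004],[0,0,0.006],[0,0,0]],"yaw":[0,0,0]}'
python3 -c "
from h import *
to(.586,-.0605,.0178,91.7)"
```

```text
clock: 24.95
position: [0.5872, -0.0611, 0.0401]
orientation: [-2.187, -2.24, 0.074]
wrist_force: [-0.4, -0.5, -0.1]
width: 0.0286
t 24.95 p [ 0.5872 -0.0611  0.0401] x [-0.024  0.999 -0.025] z [-0.04  -0.026 -0.999] w 0.0286 F [-0.4 -0.5 -0.1] q [-0.29  0.68  1.46 -0.04  1.03 -1.86]
ang 91.4 yaw rad -0.0053
after yaw dp [ 0.0006 -0.0012  0.0223]
dp [ 0.0012 -0.0003  0.0223] dist 0.0223
```

```bash
python3 -m creep '{"fingers":[1,1,1],"dp":[[0.001,-0.001,0.012],[0.0005,0,0.008],[0,0,0]],"yaw":[0,0,0]}'
python3 -c "
from h import *
to(.586,-.0605,.0178,91.7)"
```

```text
clock: 25.25
position: [0.5857, -0.0602, 0.0194]
orientation: [-2.188, -2.241, 0.072]
wrist_force: [-0.6, 0.3, -1.2]
width: 0.0287
t 25.25 p [ 0.5857 -0.0602  0.0194] x [-0.024  0.999 -0.026] z [-0.039 -0.027 -0.999] w 0.0287 F [-0.6  0.3 -1.2] q [-0.29  0.7   1.48 -0.04  0.99 -1.86]
ang 91.4 yaw rad -0.0052
after yaw dp [-0.0003  0.0003  0.0016]
dp [-0.0002  0.0004  0.0016] dist 0.0017
```

```bash
python3 -m creep '{"fingers":[-0.2,-0.2,-0.2,-0.2,-0.2,-0.2,-0.2],"dp":[[0,0,0],[0,0,0],[0,0,0],[0,0,-0.02],[0,0,-0.03],[0,0,-0.04],[0,0,0]],"yaw":[0,0,0,0,0,0,0]}'
python3 - <<'E'
from h import *
im,K,W=shot("scene","c9.png")
for o in tops(im,K,W,roi=(.40,.58,-.41,-.22)):
    if o[1]<400: print(o)
a,_,_=shot("side","s9.png")
cv2.imwrite("pics/m9.png",np.hstack([cv2.resize(im[120:270,160:340],(432,360)),cv2.resize(a[170:320,230:380],(360,360))]))
to(.55,-.371,.10,91.7)
E
```

```text
clock: 25.95
position: [0.5897, -0.058, 0.1133]
orientation: [-2.188, -2.241, 0.072]
wrist_force: [0.6, 0.1, 0.2]
width: 0.0511
t 26.05 p [ 0.5874 -0.0575  0.1085] x [-0.024  0.999 -0.024] z [-0.045 -0.025 -0.999] w 0.0513 F [-0.2  0.3 -0.9] q [-0.28  0.59  1.41 -0.04  1.18 -1.86]
ang 91.4 yaw rad -0.0053
after yaw dp [-0.3122 -0.0467  0.0085]
dp [-0.3122 -0.0443  0.018 ] dist 0.3158
```

View pics/m9.png

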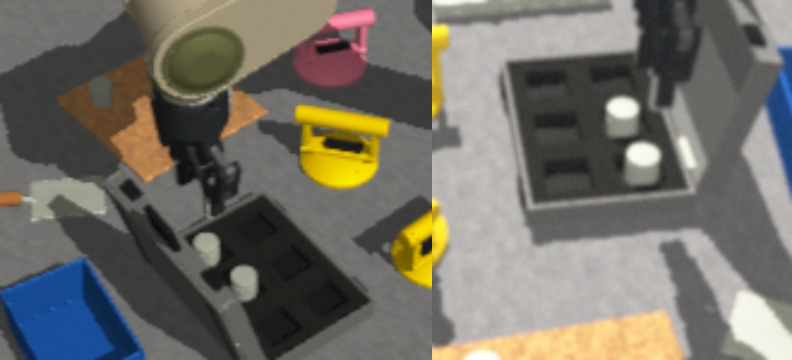

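The placed standoff sits down in pocket 4 beside the earlier one. I'll find the rest with a shadow-proof mask (low saturation on cork) in the side camera.

```bash
cat >> h.py <<'E'
def so(im,K,W,dy=0):
    hsv=cv2.cvtColor(im,cv2.COLOR_BGR2HSV); m=cv2.inRange(hsv,(0,0,40),(179,85,255))
    c,s=np.cos(np.radians(4)),np.sin(np.radians(4))
    P=[(.489+a*c-b*s,-.321+a*s+b*c,.006) for a,b in((-.098,-.098),(-.098,.098),(.098,.098),(.098,-.098))]
    pm=np.zeros_like(m); cv2.fillConvexPoly(pm,proj(K,W,P).astype(np.int32),255)
    m=cv2.morphologyEx(m&pm,cv2.MORPH_OPEN,np.ones((3,3)))
    for c in cv2.findContours(m,cv2.RETR_EXTERNAL,cv2.CHAIN_APPROX_NONE)[0]:
        r=cv2.boundingRect(c)
        if cv2.contourArea(c)>80: print(r,(onplane(K,W,(r[0]+r[2]/2,r[1]+r[3]/2),.021)[0]+[0,dy,0]).round(4)[:2])
E
python3 -c "
from h import *
so(*load('s9.png'),.003);print();so(*load('side0.png'),.003)"
python3 -m creep '{"fingers":[-0.6,-0.6,-0.6,-0.6,-0.6,-0.6,-0.6,-0.6,-0.6,-0.6],"dp":[[-0.02,-0.004,0],[-0.036,-0.005,0.002],[-0.036,-0.005,0.002],[-0.036,-0.005,0.002],[-0.036,-0.005,0.002],[-0.036,-0.005,0.002],[-0.036,-0.005,0.002],[-0.036,-0.005,0.002],[-0.036,-0.005,0.002],[0,0,0]],"yaw":[0,0,0,0,0,0,0,0,0,0]}'
python3 -c "
from h import *
to(.55,-.371,.06,91.7)"
```

```text
(258, 378, 20, 27) [ 0.4451 -0.3978]
(320, 358, 19, 25) [ 0.5494 -0.3718]
(278, 339, 17, 25) [ 0.483  -0.3292]
(242, 315, 18, 25) [ 0.4256 -0.2743]

(258, 377, 20, 28) [ 0.4452 -0.397 ]
(321, 357, 18, 26) [ 0.5504 -0.371 ]
(277, 339, 18, 25) [ 0.4821 -0.3291]
(242, 316, 17, 24) [ 0.4246 -0.2753]
(304, 301, 17, 19) [ 0.5414 -0.2481]
clock: 27.05
position: [0.5433, -0.3754, 0.0866]
orientation: [-2.166, -2.225, 0.083]
wrist_force: [0.7, 0.3, 0.6]
width: 0.068
t 27.05 p [ 0.5433 -0.3754  0.0866] x [-0.027  1.    -0.012] z [-0.063 -0.014 -0.998] w 0.068 F [0.7 0.3 0.6] q [-0.76  0.76  1.17 -0.06  1.25 -2.34]
ang 91.56 yaw rad -0.0025
after yaw dp [0.0042 0.0068 0.0266]
dp [0.0045 0.0084 0.026 ] dist 0.0277
```

```bash
python3 -m creep '{"fingers":[-0.6,-0.6,-0.6],"dp":[[0.0045,0.0085,0.015],[0,0,0.025],[0,0,0]],"yaw":[0,0,0]}'
python3 -c "
from h import *
to(.551,-.371,.0165,91.7)"
```

```text
clock: 27.35
position: [0.5489, -0.3684, 0.0397]
orientation: [-2.162, -2.22, 0.082]
wrist_force: [0.1, 0.7, -0.8]
width: 0.0682
t 27.35 p [ 0.5489 -0.3684  0.0397] x [-0.027  1.    -0.007] z [-0.067 -0.009 -0.998] w 0.0682 F [ 0.1  0.7 -0.8] q [-0.75  0.82  1.19 -0.06  1.17 -2.32]
ang 91.53 yaw rad -0.0029
after yaw dp [-0.0026  0.002   0.0232]
dp [-0.0025  0.0035  0.023 ] dist 0.0234
```

```bash
python3 -m creep '{"fingers":[-0.6,-0.6,-0.6],"dp":[[-0.0025,0.003,0.014],[0,0.001,0.009],[0,0,0]],"yaw":[0,0,0]}'
python3 -c "
from h import *
to(.551,-.371,.0165,91.7)"
```

```text
clock: 27.65
position: [0.5529, -0.3687, 0.0142]
orientation: [-2.158, -2.223, 0.082]
wrist_force: [-0.7, 0.4, -0.0]
width: 0.0681
t 27.65 p [ 0.5529 -0.3687  0.0142] x [-0.03   1.    -0.006] z [-0.067 -0.008 -0.998] w 0.0681 F [-0.7  0.4 -0. ] q [-0.74  0.86  1.19 -0.06  1.14 -2.32]
ang 91.7 yaw rad -0.0
after yaw dp [-0.0022 -0.002  -0.0023]
dp [-0.0023 -0.0021 -0.0022] dist 0.0038
```

```bash
python3 -m creep '{"fingers":[-0.6,0.2,0.2,1,1,1],"dp":[[-0.002,-0.002,-0.003],[0,0,0],[0,0,0],[0,0,0],[0,0,0],[0,0,0]],"yaw":[0,0,0,0,0,0]}'
python3 -c "
from h import *
st()"
python3 -m creep '{"fingers":[1,1,1,1,1],"dp":[[0,0,-0.01],[0,0,-0.03],[0,0,-0.04],[0,0,-0.035],[0,0,0]],"yaw":[0,0,0,0,0]}'
python3 -c "
from h import *
to(.582,.0718,.12,91.7)"
```

```text
clock: 28.25
position: [0.552, -0.3715, 0.0201]
orientation: [-2.161, -2.225, 0.082]
wrist_force: [-0.6, 0.1, -1.0]
width: 0.0286
t 28.25 p [ 0.552  -0.3715  0.0201] x [-0.03   1.    -0.009] z [-0.064 -0.011 -0.998] w 0.0286 F [-0.6  0.1 -1. ] q [-0.75  0.85  1.19 -0.06  1.14 -2.32]
clock: 28.75
position: [0.5594, -0.3698, 0.1406]
orientation: [-2.16, -2.224, 0.081]
wrist_force: [0.3, -0.2, 0.2]
width: 0.0285
t 28.75 p [ 0.5594 -0.3698  0.1406] x [-0.03   1.    -0.008] z [-0.065 -0.01  -0.998] w 0.0285 F [ 0.3 -0.2  0.2] q [-0.74  0.74  1.07 -0.05  1.38 -2.33]
ang 91.69 yaw rad -0.0001
after yaw dp [0.4407 0.0357 0.0206]
dp [0.4409 0.0367 0.0148] dist 0.4426
```

```bash
python3 -m creep '{"fingers":[1,1,1,1,1,1,1,1,1,1,1,1],"dp":[[0.02,0.003,0],[0.042,0.003,0],[0.042,0.003,0],[0.042,0.003,0],[0.042,0.003,0],[0.042,0.003,0],[0.042,0.003,0],[0.042,0.004,0],[0.042,0.004,0],[0.042,0.004,0],[0.03,0.002,0],[0,0,0]],"yaw":[0,0,0,0,0,0,0,0,0,0,0,0]}'
python3 -c "
from h import *
to(.582,.0718,.06,91.7)"
```

```text
clock: 29.95
position: [0.5728, 0.087, 0.1272]
orientation: [-2.147, -2.215, 0.09]
wrist_force: [0.1, -1.5, -1.0]
width: 0.0284
t 29.95 p [0.5728 0.087  0.1272] x [-0.031  1.    -0.001] z [-0.08  -0.003 -0.997] w 0.0284 F [ 0.1 -1.5 -1. ] q [-0.05  0.57  1.4  -0.01  1.26 -1.65]
ang 91.78 yaw rad 0.0014
after yaw dp [-0.0155  0.0088  0.0672]
dp [-0.0154  0.0141  0.0663] dist 0.0696
```

```bash
python3 -m creep '{"fingers":[1,1,1,1],"dp":[[-0.0155,0.011,0.025],[0,0.001,0.025],[0,0.001,0.016],[0,0,0]],"yaw":[0,0,0,0]}'
python3 -c "
from h import *
to(.582,.0718,.042,91.7)"
```

```text
clock: 30.35
position: [0.5779, 0.0736, 0.0565]
orientation: [-2.142, -2.217, 0.094]
wrist_force: [-0.1, -0.5, -0.9]
width: 0.0283
t 30.35 p [0.5779 0.0736 0.0565] x [-0.035  0.999 -0.001] z [-0.084 -0.004 -0.996] w 0.0283 F [-0.1 -0.5 -0.9] q [-0.07  0.66  1.44 -0.01  1.12 -1.67]
ang 91.98 yaw rad 0.0049
after yaw dp [-0.0019  0.0041  0.0145]
dp [-0.0019  0.0053  0.0141] dist 0.0152
```

```bash
python3 -m creep '{"fingers":[1,1,1],"dp":[[-0.002,0.0055,0.010],[0,0,0.003],[0,0,0]],"yaw":[0.005,0,0]}'
python3 -c "
from h import *
to(.582,.0718,.0225,91.7)"
```

```text
clock: 30.65
position: [0.5826, 0.0714, 0.0431]
orientation: [-2.148, -2.211, 0.094]
wrist_force: [-1.0, -0.6, -0.6]
width: 0.0279
t 30.65 p [0.5826 0.0714 0.0431] x [-0.029  1.    -0.001] z [-0.084 -0.004 -0.996] w 0.0279 F [-1.  -0.6 -0.6] q [-0.07  0.69  1.43 -0.01  1.1  -1.67]
ang 91.65 yaw rad -0.0009
after yaw dp [ 0.0004 -0.0006  0.0206]
dp [0.0004 0.0012 0.0206] dist 0.0206
```

Descend, release to 51 mm, rise, and head toward the pad above C.

```bash
python3 -m creep '{"fingers":[1,1,1],"dp":[[0,0.001,0.012],[0,0,0.007],[0,0,0]],"yaw":[0,0,0]}'
python3 -m creep '{"fingers":[-0.2,-0.2,-0.2,-0.2,-0.2,-0.2,-0.2],"dp":[[0,0,0],[0,0,0],[0,0,0],[0,0,-0.02],[0,0,-0.04],[0,0,-0.04],[0,0,0]],"yaw":[0,0,0,0,0,0,0]}'
python3 - <<'E'
from h import *
so(*shot("side","s10.png"),.003)
to(.484,-.329,.10,91.7)
E
```

```text
clock: 30.95
position: [0.5824, 0.0713, 0.0235]
orientation: [-2.149, -2.212, 0.092]
wrist_force: [0.4, 0.0, -0.5]
width: 0.0285
clock: 31.65
position: [0.591, 0.0718, 0.1275]
orientation: [-2.15, -2.212, 0.092]
wrist_force: [1.4, -0.1, 0.1]
width: 0.0511
(258, 378, 20, 27) [ 0.4451 -0.3978]
(277, 339, 18, 25) [ 0.4821 -0.3291]
(243, 316, 16, 24) [ 0.4255 -0.2753]
t 31.7 p [0.5897 0.0718 0.1249] x [-0.029  1.    -0.001] z [-0.085 -0.004 -0.996] w 0.0513 F [0.2 0.5 0.1] q [-0.07  0.61  1.34 -0.01  1.28 -1.67]
ang 91.65 yaw rad -0.0009
after yaw dp [-0.3975 -0.1176  0.0249]
dp [-0.3976 -0.1146  0.0353] dist 0.4153
```

```bash
python3 -m creep '{"fingers":[-0.6,-0.6,-0.6,-0.6,-0.6,-0.6,-0.6,-0.6,-0.6,-0.6,-0.6,-0.6],"dp":[[-0.02,-0.006,0],[-0.038,-0.011,0.002],[-0.038,-0.011,0.002],[-0.038,-0.011,0.002],[-0.038,-0.011,0.002],[-0.038,-0.011,0.002],[-0.038,-0.011,0.002],[-0.038,-0.011,0.002],[-0.038,-0.011,0.002],[-0.038,-0.011,0.002],[-0.025,-0.006,0.002],[0,0,0]],"yaw":[0,0,0,0,0,0,0,0,0,0,0,0]}'
python3 -c "
from h import *
to(.484,-.3295,.05,91.7)"
```

```text
clock: 32.9
position: [0.4795, -0.3301, 0.1026]
orientation: [-2.133, -2.203, 0.1]
wrist_force: [-0.7, 0.3, -0.4]
width: 0.0686
t 32.9 p [ 0.4795 -0.3301  0.1026] x [-0.032  0.999  0.007] z [-0.098  0.004 -0.995] w 0.0686 F [-0.7  0.3 -0.4] q [-0.77  0.61  1.41 -0.07  1.2  -2.35]
ang 91.83 yaw rad 0.0022
after yaw dp [0.0005 0.0046 0.0526]
dp [0.0001 0.0097 0.0519] dist 0.0528
```

```bash
python3 -m creep '{"fingers":[-0.6,-0.6,-0.6],"dp":[[0,0.008,0.025],[0,0.002,0.028],[0,0,0]],"yaw":[0,0,0]}'
python3 -c "
from h import *
to(.483,-.3295,.018,91.7)"
```

```text
clock: 33.2
position: [0.4837, -0.3279, 0.0457]
orientation: [-2.132, -2.2, 0.099]
wrist_force: [0.6, 0.7, -0.8]
width: 0.0683
t 33.2 p [ 0.4837 -0.3279  0.0457] x [-0.031  0.999  0.01 ] z [-0.1    0.007 -0.995] w 0.0683 F [ 0.6  0.7 -0.8] q [-0.77  0.68  1.44 -0.07  1.1  -2.33]
ang 91.77 yaw rad 0.0013
after yaw dp [-0.0016 -0.0008  0.0277]
dp [-0.0019  0.002   0.0276] dist 0.0277
```

```bash
python3 -m creep '{"fingers":[-0.6,-0.6,-0.6,0.2,0.2,1,1,1],"dp":[[-0.002,0.001,0.015],[0,0.001,0.010],[0,0,0],[0,0,0],[0,0,0],[0,0,0],[0,0,0],[0,0,0]],"yaw":[0,0,0,0,0,0,0,0]}'
python3 -c "
from h import *
to(.483,-.3295,.018,91.7)"
```

```text
clock: 34.0
position: [0.4852, -0.3292, 0.0224]
orientation: [-2.133, -2.205, 0.099]
wrist_force: [-0.1, -0.1, -1.7]
width: 0.0283
t 34.0 p [ 0.4852 -0.3292  0.0224] x [-0.033  0.999  0.007] z [-0.096  0.003 -0.995] w 0.0283 F [-0.1 -0.1 -1.7] q [-0.77  0.72  1.45 -0.07  1.05 -2.33]
ang 91.89 yaw rad 0.0032
after yaw dp [-0.0002 -0.0022  0.0044]
dp [-0.0003 -0.0018  0.0046] dist 0.005
```

```bash
python3 -m creep '{"fingers":[1,1,1,1,1],"dp":[[0,0,-0.01],[0,0,-0.03],[0,0,-0.04],[0,0,-0.035],[0,0,0]],"yaw":[0,0,0,0,0]}'
python3 -c "
from h import *
to(.5165,.0698,.12,91.7)"
```

```text
clock: 34.5
position: [0.4964, -0.3294, 0.1432]
orientation: [-2.133, -2.204, 0.099]
wrist_force: [-0.8, 0.1, -0.4]
width: 0.0283
t 34.5 p [ 0.4964 -0.3294  0.1432] x [-0.033  0.999  0.007] z [-0.097  0.004 -0.995] w 0.0283 F [-0.8  0.1 -0.4] q [-0.75  0.59  1.32 -0.07  1.31 -2.34]
ang 91.87 yaw rad 0.0029
after yaw dp [0.3984 0.0319 0.0232]
dp [0.3981 0.0354 0.0229] dist 0.4004
```

```bash
python3 -m creep '{"fingers":[1,1,1,1,1,1,1,1,1,1,1,1],"dp":[[0.02,0.003,0],[0.037,0.004,0],[0.037,0.004,0],[0.037,0.004,0],[0.037,0.004,0],[0.037,0.004,0],[0.037,0.004,0],[0.037,0.004,0],[0.037,0.004,0],[0.037,0.004,0],[0.02,0.004,0],[0,0,0]],"yaw":[0,0,0,0,0,0,0,0,0,0,0,0]}'
python3 -c "
from h import *
to(.5165,.0698,.06,91.7)"
```

```text
clock: 35.7
position: [0.519, 0.0703, 0.1355]
orientation: [-2.121, -2.195, 0.107]
wrist_force: [-1.1, -1.4, -1.7]
width: 0.0282
t 35.7 p [0.519  0.0703 0.1355] x [-0.034  0.999  0.014] z [-0.111  0.01  -0.994] w 0.0282 F [-1.1 -1.4 -1.7] q [-0.09  0.46  1.55  0.    1.24 -1.69]
ang 91.92 yaw rad 0.0039
after yaw dp [-0.0004 -0.0026  0.0755]
dp [-0.0015  0.0058  0.0753] dist 0.0755
```

```bash
python3 -m creep '{"fingers":[1,1,1,1],"dp":[[-0.001,0.003,0.03],[0,0.002,0.03],[0,0.002,0.018],[0,0,0]],"yaw":[0.004,0,0,0]}'
python3 -c "
from h import *
to(.5165,.0698,.045,91.7)"
```

```text
clock: 36.1
position: [0.5145, 0.071, 0.0536]
orientation: [-2.123, -2.192, 0.111]
wrist_force: [0.3, 0.5, -0.6]
width: 0.0284
t 36.1 p [0.5145 0.071  0.0536] x [-0.031  0.999  0.013] z [-0.114  0.01  -0.993] w 0.0284 F [ 0.3  0.5 -0.6] q [-0.09  0.57  1.63 -0.    1.06 -1.69]
ang 91.79 yaw rad 0.0015
after yaw dp [-0.0013  0.002   0.0086]
dp [-0.0014  0.003   0.0083] dist 0.0089
```

```bash
python3 -m creep '{"fingers":[1,1,1],"dp":[[-0.0015,0.004,0.008],[0,0.001,0.006],[0,0,0]],"yaw":[0,0,0]}'
python3 -c "
from h import *
to(.5165,.0698,.0245,91.7)"
```

```text
clock: 36.4
position: [0.5183, 0.069, 0.0394]
orientation: [-2.124, -2.191, 0.11]
wrist_force: [0.3, 0.3, 0.1]
width: 0.0281
t 36.4 p [0.5183 0.069  0.0394] x [-0.03   0.999  0.013] z [-0.113  0.009 -0.994] w 0.0281 F [0.3 0.3 0.1] q [-0.09  0.59  1.63 -0.    1.03 -1.69]
ang 91.73 yaw rad 0.0006
after yaw dp [ 0.0008 -0.0018  0.0149]
dp [ 0.0006 -0.0001  0.0151] dist 0.0151
```

```bash
python3 -m creep '{"fingers":[1,1,1],"dp":[[0,0,0.009],[0,0,0.006],[0,0,0]],"yaw":[0,0,0]}'
python3 -m creep '{"fingers":[-0.2,-0.2,-0.2,-0.2,-0.2,-0.2,-0.2],"dp":[[0,0,0],[0,0,0],[0,0,0],[0,-0.003,-0.02],[0,-0.004,-0.04],[0,-0.004,-0.04],[0,0,0]],"yaw":[0,0,0,0,0,0,0]}'
python3 - <<'E'
from h import *
so(*shot("side","s11.png"),.003)
to(.426,-.275,.10,91.7)
E
```

```text
clock: 36.7
position: [0.5171, 0.069, 0.0243]
orientation: [-2.126, -2.192, 0.108]
wrist_force: [-0.4, 0.3, -0.1]
width: 0.0283
clock: 37.4
position: [0.5174, 0.0677, 0.1291]
orientation: [-2.126, -2.193, 0.108]
wrist_force: [-0.5, 0.1, 0.4]
width: 0.0512
(258, 378, 20, 27) [ 0.4451 -0.3978]
(243, 317, 16, 23) [ 0.4254 -0.2764]
t 37.45 p [0.5162 0.0678 0.1267] x [-0.03   0.999  0.013] z [-0.114  0.01  -0.993] w 0.0513 F [-0.1 -0.1  0.7] q [-0.09  0.47  1.56 -0.    1.22 -1.7 ]
ang 91.72 yaw rad 0.0004
after yaw dp [-0.34   -0.1004  0.0267]
dp [-0.3403 -0.0973  0.0335] dist 0.3555
```

```bash
python3 -m creep '{"fingers":[-0.6,-0.6,-0.6,-0.6,-0.6,-0.6,-0.6,-0.6,-0.6,-0.6,-0.6],"dp":[[-0.02,-0.006,0],[-0.036,-0.01,0.001],[-0.036,-0.01,0.001],[-0.036,-0.01,0.001],[-0.036,-0.01,0.001],[-0.036,-0.01,0.001],[-0.036,-0.01,0.001],[-0.036,-0.01,0.001],[-0.036,-0.01,0.001],[-0.03,-0.006,0.001],[0,0,0]],"yaw":[0,0,0,0,0,0,0,0,0,0,0]}'
python3 -c "
from h import *
to(.426,-.2755,.05,91.7)"
```

```text
clock: 38.55
position: [0.4261, -0.2828, 0.1114]
orientation: [-2.108, -2.183, 0.116]
wrist_force: [1.1, 0.4, 0.0]
width: 0.0684
t 38.55 p [ 0.4261 -0.2828  0.1114] x [-0.033  0.999  0.023] z [-0.128  0.018 -0.992] w 0.0684 F [1.1 0.4 0. ] q [-0.78  0.47  1.6  -0.08  1.17 -2.34]
ang 91.91 yaw rad 0.0037
after yaw dp [0.0073 0.0001 0.0614]
dp [0.0059 0.008  0.061 ] dist 0.0618
```

```bash
python3 -m creep '{"fingers":[-0.6,-0.6,-0.6],"dp":[[0.006,0.006,0.03],[0,0.003,0.031],[0,0,0]],"yaw":[0.004,0,0]}'
python3 -c "
from h import *
to(.425,-.2755,.018,91.7)"
```

```text
clock: 38.85
position: [0.4262, -0.2737, 0.0462]
orientation: [-2.112, -2.175, 0.115]
wrist_force: [0.9, 0.3, 0.3]
width: 0.068
t 38.85 p [ 0.4262 -0.2737  0.0462] x [-0.028  0.999  0.024] z [-0.13   0.021 -0.991] w 0.068 F [0.9 0.3 0.3] q [-0.76  0.56  1.67 -0.09  1.02 -2.31]
ang 91.58 yaw rad -0.0021
after yaw dp [-0.0017 -0.0013  0.0282]
dp [-0.0024  0.0024  0.028 ] dist 0.0282
```

```bash
python3 -m creep '{"fingers":[-0.6,-0.6,-0.6,0.2,0.2,1,1,1],"dp":[[-0.002,0.001,0.016],[0,0.001,0.011],[0,0,0],[0,0,0],[0,0,0],[0,0,0],[0,0,0],[0,0,0]],"yaw":[0,0,0,0,0,0,0,0]}'
python3 -c "
from h import *
to(.425,-.2755,.018,91.7)"
python3 -m creep '{"fingers":[1,1,1,1,1],"dp":[[0,-0.001,-0.01],[0,-0.003,-0.03],[0,-0.004,-0.04],[0,-0.004,-0.035],[0,0,0]],"yaw":[0,0,0,0,0]}'
python3 -c "
from h import *
to(.517,.0038,.12,91.7);so(*shot('side'),.003)"
```

```text
clock: 39.65
position: [0.427, -0.2742, 0.0227]
orientation: [-2.113, -2.18, 0.115]
wrist_force: [0.2, 0.3, -1.3]
width: 0.0286
t 39.65 p [ 0.427  -0.2742  0.0227] x [-0.03   0.999  0.022] z [-0.127  0.018 -0.992] w 0.0286 F [ 0.2  0.3 -1.3] q [-0.76  0.6   1.68 -0.09  0.97 -2.31]
ang 91.73 yaw rad 0.0005
after yaw dp [-0.0013 -0.002   0.0047]
dp [-0.0014 -0.0014  0.0048] dist 0.0052
clock: 40.15
position: [0.4294, -0.2765, 0.1446]
orientation: [-2.112, -2.179, 0.114]
wrist_force: [-0.4, 0.1, -1.4]
width: 0.0281
t 40.15 p [ 0.4294 -0.2765  0.1446] x [-0.03   0.999  0.023] z [-0.127  0.019 -0.992] w 0.0281 F [-0.4  0.1 -1.4] q [-0.76  0.43  1.57 -0.08  1.24 -2.34]
ang 91.72 yaw rad 0.0003
after yaw dp [0.2776 0.0959 0.0246]
dp [0.2769 0.0992 0.0185] dist 0.2947
(258, 379, 19, 26) [ 0.4443 -0.3985]
```

```bash
python3 -m creep '{"fingers":[1,1,1,1,1,1,1,1,1,1],"dp":[[0.015,0.005,0],[0.035,0.012,0],[0.035,0.012,0],[0.035,0.012,0],[0.035,0.012,0],[0.035,0.012,0],[0.035,0.012,0],[0.033,0.012,0],[0.015,0.006,0],[0,0,0]],"yaw":[0,0,0,0,0,0,0,0,0,0]}'
python3 -c "
from h import *
to(.5175,.0038,.06,91.7)"
```

```text
clock: 41.2
position: [0.5109, 0.0214, 0.1265]
orientation: [-2.094, -2.161, 0.125]
wrist_force: [-0.1, 0.1, -0.3]
width: 0.0284
t 41.2 p [0.5109 0.0214 0.1265] x [-0.029  0.999  0.036] z [-0.15   0.031 -0.988] w 0.0284 F [-0.1  0.1 -0.3] q [-0.19  0.47  1.57  0.    1.26 -1.79]
ang 91.65 yaw rad -0.0009
after yaw dp [-0.0177  0.0061  0.0665]
dp [-0.0201  0.0159  0.0642] dist 0.0691
```

```bash
python3 -m creep '{"fingers":[1,1,1,1],"dp":[[-0.02,0.009,0.025],[0,0.004,0.022],[0,0.003,0.016],[0,0,0]],"yaw":[0,0,0,0]}'
python3 -c "
from h import *
to(.5175,.0038,.045,91.7)"
```

```text
clock: 41.6
position: [0.5149, 0.0046, 0.0563]
orientation: [-2.089, -2.159, 0.13]
wrist_force: [-0.3, 0.4, -0.9]
width: 0.0282
t 41.6 p [0.5149 0.0046 0.0563] x [-0.03   0.999  0.037] z [-0.156  0.032 -0.987] w 0.0282 F [-0.3  0.4 -0.9] q [-0.22  0.58  1.61 -0.    1.12 -1.82]
ang 91.72 yaw rad 0.0004
after yaw dp [-0.0008  0.0026  0.0113]
dp [-0.0013  0.0043  0.0108] dist 0.0117
```

```bash
python3 -m creep '{"fingers":[1,1,1],"dp":[[-0.001,0.005,0.009],[0,0.001,0.006],[0,0,0]],"yaw":[0,0,0]}'
python3 -c "
from h import *
to(.5175,.0038,.0247,91.7)"
```

```text
clock: 41.9
position: [0.5184, 0.0039, 0.04]
orientation: [-2.089, -2.158, 0.13]
wrist_force: [0.1, 0.1, -0.1]
width: 0.028
t 41.9 p [0.5184 0.0039 0.04  ] x [-0.029  0.999  0.037] z [-0.157  0.032 -0.987] w 0.028 F [ 0.1  0.1 -0.1] q [-0.22  0.61  1.6  -0.    1.09 -1.82]
ang 91.68 yaw rad -0.0003
after yaw dp [-0.0001 -0.0009  0.0153]
dp [-0.0006  0.0015  0.0152] dist 0.0153
```

```bash
python3 -m creep '{"fingers":[1,1,1],"dp":[[0,0.001,0.009],[0,0.001,0.006],[0,0,0]],"yaw":[0,0,0]}'
python3 -m creep '{"fingers":[-0.2,-0.2,-0.2,-0.2,-0.2,-0.2,-0.2],"dp":[[0,0,0],[0,0,0],[0,0,0],[0,-0.003,-0.02],[0.001,-0.006,-0.04],[0.001,-0.006,-0.04],[0,0,0]],"yaw":[0,0,0,0,0,0,0]}'
python3 - <<'E'
from h import *
so(*shot("side","s12.png"),.003)
to(.445,-.398,.10,91.7)
E
```

```text
clock: 42.2
position: [0.5184, 0.0044, 0.0244]
orientation: [-2.09, -2.159, 0.129]
wrist_force: [-0.4, 0.1, -0.2]
width: 0.0279
clock: 42.9
position: [0.5192, 0.0027, 0.1299]
orientation: [-2.09, -2.159, 0.129]
wrist_force: [-0.1, -0.7, 0.6]
width: 0.0509
(258, 378, 20, 27) [ 0.4451 -0.3978]
t 42.95 p [0.5181 0.0029 0.1274] x [-0.029  0.999  0.037] z [-0.159  0.032 -0.987] w 0.0512 F [ 0.1 -0.3  0.2] q [-0.22  0.49  1.54 -0.    1.28 -1.82]
ang 91.68 yaw rad -0.0004
after yaw dp [-0.3985 -0.0849  0.0274]
dp [-0.3993 -0.0817  0.0258] dist 0.4084
```

```bash
python3 -m creep '{"fingers":[-0.6,-0.6,-0.6,-0.6,-0.6,-0.6,-0.6,-0.6,-0.6,-0.6,-0.6,-0.6],"dp":[[-0.02,-0.004,0],[-0.037,-0.007,0],[-0.037,-0.007,0],[-0.037,-0.007,0],[-0.037,-0.007,0],[-0.037,-0.007,0],[-0.037,-0.007,0],[-0.037,-0.007,0],[-0.037,-0.007,0],[-0.037,-0.007,0],[-0.03,-0.006,0],[0,0,0]],"yaw":[0,0,0,0,0,0,0,0,0,0,0,0]}'
python3 -c "
from h import *
to(.445,-.398,.05,91.7)"
```

```text
clock: 44.15
position: [0.4497, -0.3936, 0.1087]
orientation: [-2.07, -2.146, 0.134]
wrist_force: [-0.3, 0.4, -0.6]
width: 0.0683
t 44.15 p [ 0.4497 -0.3936  0.1087] x [-0.032  0.998  0.05 ] z [-0.174  0.044 -0.984] w 0.0683 F [-0.3  0.4 -0.6] q [-0.87  0.67  1.28 -0.11  1.34 -2.44]
ang 91.83 yaw rad 0.0023
after yaw dp [-0.0043 -0.0048  0.0587]
dp [-0.0072  0.0053  0.0584] dist 0.0591
```

```bash
python3 -m creep '{"fingers":[-0.6,-0.6,-0.6],"dp":[[-0.007,0.003,0.03],[0,0.002,0.028],[0,0,0]],"yaw":[0,0,0]}'
python3 -c "
from h import *
to(.4435,-.398,.018,91.7)"
```

```text
clock: 44.45
position: [0.4438, -0.3965, 0.0458]
orientation: [-2.068, -2.143, 0.132]
wrist_force: [0.6, 0.1, -0.0]
width: 0.0684
t 44.45 p [ 0.4438 -0.3965  0.0458] x [-0.031  0.998  0.054] z [-0.176  0.048 -0.983] w 0.0684 F [ 0.6  0.1 -0. ] q [-0.88  0.75  1.33 -0.11  1.22 -2.44]
ang 91.77 yaw rad 0.0012
after yaw dp [-0.0014 -0.0003  0.0278]
dp [-0.0029  0.0045  0.0273] dist 0.0279
```

```bash
python3 -m creep '{"fingers":[-0.6,-0.6,-0.6,0.2,0.2,1,1,1],"dp":[[-0.002,0.003,0.016],[-0.001,0.002,0.012],[0,0,0],[0,0,0],[0,0,0],[0,0,0],[0,0,0],[0,0,0]],"yaw":[0,0,0,0,0,0,0,0]}'
python3 -c "
from h import *
to(.4435,-.398,.018,91.7)"
python3 -m creep '{"fingers":[1,1,1,1,1],"dp":[[0,-0.002,-0.01],[0.001,-0.005,-0.03],[0.001,-0.006,-0.04],[0.001,-0.006,-0.035],[0,0,0]],"yaw":[0,0,0,0,0]}'
python3 -c "
from h import *
to(.5195,-.0622,.12,91.7)
im,_,_=shot('side','s13.png');cv2.imwrite('pics/s13v.png',cv2.resize(im[130:410,200:480],(560,560)))"
```

```text
clock: 45.25
position: [0.446, -0.3979, 0.0186]
orientation: [-2.069, -2.148, 0.133]
wrist_force: [-0.2, 0.0, -0.4]
width: 0.0286
t 45.25 p [ 0.446  -0.3979  0.0186] x [-0.033  0.998  0.05 ] z [-0.173  0.044 -0.984] w 0.0286 F [-0.2  0.  -0.4] q [-0.88  0.78  1.34 -0.11  1.17 -2.43]
ang 91.89 yaw rad 0.0034
after yaw dp [-0.     -0.0025  0.0006]
dp [-0.     -0.0023  0.001 ] dist 0.0026
clock: 45.75
position: [0.4467, -0.4008, 0.1416]
orientation: [-2.069, -2.148, 0.133]
wrist_force: [0.1, -0.3, -1.1]
width: 0.0286
t 45.75 p [ 0.4467 -0.4008  0.1416] x [-0.033  0.998  0.051] z [-0.173  0.044 -0.984] w 0.0286 F [ 0.1 -0.3 -1.1] q [-0.88  0.65  1.24 -0.11  1.41 -2.46]
ang 91.88 yaw rad 0.0032
after yaw dp [0.3362 0.0828 0.0216]
dp [0.3344 0.0892 0.0237] dist 0.347
```

View pics/s13v.png

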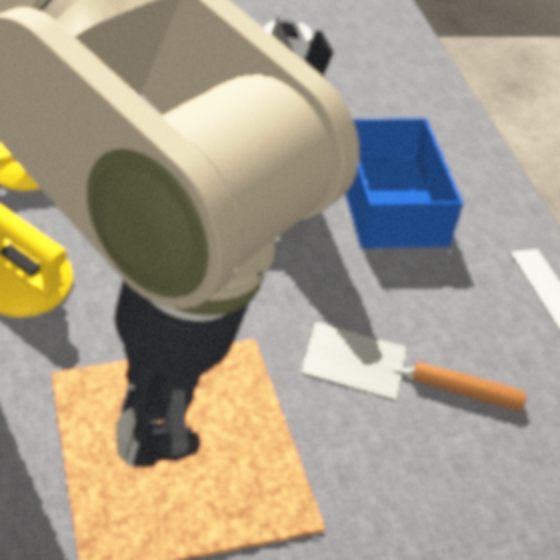

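The last standoff is in the fingers and the pad is empty. On to pocket 1.

```bash
python3 -m creep '{"fingers":[1,1,1,1,1,1,1,1,1,1,1],"dp":[[0.015,0.005,0],[0.036,0.010,0],[0.036,0.010,0],[0.036,0.010,0],[0.036,0.010,0],[0.036,0.010,0],[0.036,0.010,0],[0.036,0.009,0],[0.036,0.005,0],[0.015,0.002,0],[0,0,0]],"yaw":[0,0,0,0,0,0,0,0,0,0,0]}'
python3 -c "
from h import *
to(.5195,-.0622,.06,91.7)"
```

```text
clock: 46.9
position: [0.5103, -0.0531, 0.1307]
orientation: [-2.045, -2.127, 0.138]
wrist_force: [0.4, -0.6, -1.3]
width: 0.0281
t 46.9 p [ 0.5103 -0.0531  0.1307] x [-0.032  0.997  0.07 ] z [-0.198  0.062 -0.978] w 0.0281 F [ 0.4 -0.6 -1.3] q [-0.33  0.5   1.51 -0.01  1.34 -1.94]
ang 91.85 yaw rad 0.0026
after yaw dp [-0.0094  0.0089  0.0707]
dp [-0.0144  0.0224  0.0667] dist 0.0719
```

```bash
python3 -m creep '{"fingers":[1,1,1,1],"dp":[[-0.012,0.013,0.026],[-0.002,0.005,0.024],[-0.001,0.004,0.017],[0,0,0]],"yaw":[0,0,0,0]}'
python3 -c "
from h import *
to(.5195,-.0622,.042,91.7)"
```

```text
clock: 47.3
position: [0.5169, -0.0628, 0.0552]
orientation: [-2.042, -2.125, 0.141]
wrist_force: [0.3, 1.1, -0.1]
width: 0.0285
t 47.3 p [ 0.5169 -0.0628  0.0552] x [-0.033  0.997  0.071] z [-0.202  0.063 -0.977] w 0.0285 F [ 0.3  1.1 -0.1] q [-0.34  0.62  1.55 -0.01  1.19 -1.95]
ang 91.88 yaw rad 0.0031
after yaw dp [0.0005 0.0026 0.0132]
dp [-0.0004  0.0052  0.0124] dist 0.0134
```

```bash
python3 -m creep '{"fingers":[1,1,1],"dp":[[0,0.006,0.009],[0,0.001,0.006],[0,0,0]],"yaw":[0,0,0]}'
python3 -c "
from h import *
to(.5195,-.0622,.0206,91.7)"
```

```text
clock: 47.6
position: [0.5209, -0.0622, 0.0386]
orientation: [-2.043, -2.124, 0.141]
wrist_force: [-0.6, -0.4, -0.5]
width: 0.0286
t 47.6 p [ 0.5209 -0.0622  0.0386] x [-0.032  0.997  0.071] z [-0.202  0.063 -0.977] w 0.0286 F [-0.6 -0.4 -0.5] q [-0.34  0.65  1.54 -0.01  1.16 -1.94]
ang 91.81 yaw rad 0.002
after yaw dp [ 0.     -0.0014  0.018 ]
dp [-0.0012  0.0022  0.0179] dist 0.0181
```

```bash
python3 -m creep '{"fingers":[1,1,1],"dp":[[-0.001,0.001,0.010],[0,0.001,0.007],[0,0,0]],"yaw":[0,0,0]}'
python3 -m creep '{"fingers":[-0.2,-0.2,-0.2,-0.2,-0.2,-0.2,-0.2,-0.2],"dp":[[0,0,0],[0,0,0],[0,0,0],[0.001,-0.004,-0.02],[0.002,-0.007,-0.04],[0.002,-0.007,-0.04],[0,-0.01,-0.05],[0,0,0]],"yaw":[0,0,0,0,0,0,0,0]}'
python3 - <<'E'
from h import *
im,K,W=shot("scene","c14.png"); a,_,_=shot("side","s14.png")
cv2.imwrite("pics/m14.png",np.hstack([cv2.resize(im[160:310,200:350],(400,400)),cv2.resize(a[160:310,220:370],(400,400))]))
st()
E
```

```text
clock: 47.9
position: [0.5202, -0.0624, 0.0214]
orientation: [-2.045, -2.126, 0.14]
wrist_force: [-0.8, -0.9, 0.9]
width: 0.0282
clock: 48.7
position: [0.5221, -0.0678, 0.1778]
orientation: [-2.044, -2.125, 0.141]
wrist_force: [1.1, -0.3, -0.7]
width: 0.051
t 48.8 p [ 0.52   -0.0669  0.1725] x [-0.031  0.997  0.074] z [-0.209  0.066 -0.976] w 0.051 F [-0.4  0.1  0.7] q [-0.35  0.49  1.42 -0.01  1.46 -1.95]
```

View pics/m14.png

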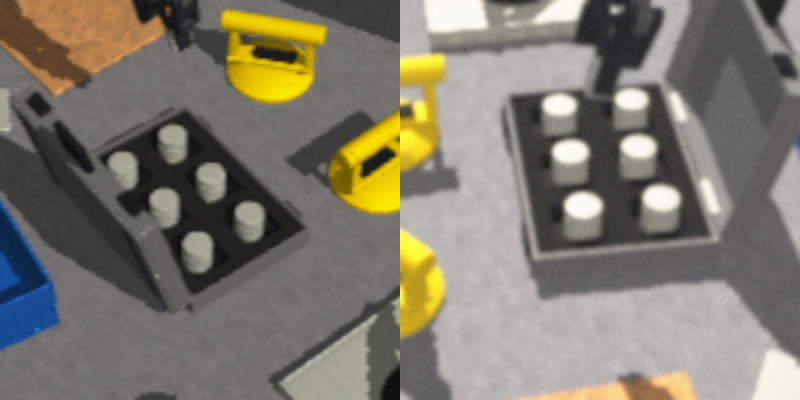

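All six pockets hold one upright standoff (both views). Now regrip the lip: rise and go over it.

```bash
python3 -m creep '{"fingers":[-1,-1,-1,-1],"dp":[[0,0,-0.03],[0,0,-0.04],[0,0,-0.03],[0,0,0]],"yaw":[0,0,0,0]}'
python3 -c "
from h import *
to(.697,.0055,.255,91.7)"
```

```text
clock: 49.2
position: [0.5399, -0.0729, 0.267]
orientation: [-2.03, -2.111, 0.152]
wrist_force: [0.0, -0.0, -1.0]
width: 0.0854
t 49.2 p [ 0.5399 -0.0729  0.267 ] x [-0.03   0.996  0.078] z [-0.221  0.07  -0.973] w 0.0854 F [ 0. -0. -1.] q [-0.34  0.47  1.19 -0.01  1.71 -1.96]
ang 91.75 yaw rad 0.0008
after yaw dp [0.0737 0.1594 0.012 ]
dp [ 0.0724  0.1594 -0.0175] dist 0.176
```

```bash
python3 -m creep '{"fingers":[-1,-1,-1,-1,-1,-1,-1],"dp":[[0.013,0.028,-0.004],[0.013,0.028,-0.004],[0.013,0.028,-0.004],[0.013,0.028,-0.003],[0.012,0.028,-0.003],[0.006,0.015,-0.001],[0,0,0]],"yaw":[0,0,0,0,0,0,0]}'
python3 -c "
from h import *
to(.6825,.01,.1695,91.7)
im,_,_=shot('side','s15.png');cv2.imwrite('pics/s15v.png',cv2.resize(im[60:300,200:440],(480,480)))"
```

```text
clock: 49.9
position: [0.6956, 0.0064, 0.2394]
orientation: [-2.017, -2.094, 0.169]
wrist_force: [-1.1, -0.0, -0.3]
width: 0.0857
t 49.9 p [0.6956 0.0064 0.2394] x [-0.027  0.996  0.084] z [-0.243  0.075 -0.967] w 0.0857 F [-1.1 -0.  -0.3] q [-0.17  0.92  0.5   0.04  1.97 -1.77]
ang 91.56 yaw rad -0.0024
after yaw dp [ 0.004  -0.013   0.0699]
dp [-0.0019  0.0042  0.0711] dist 0.0712
```

View pics/s15v.png

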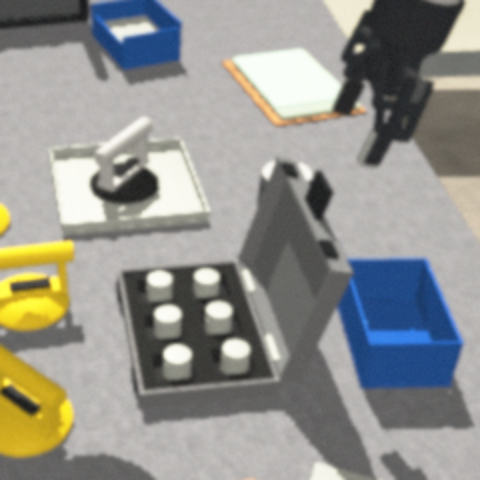

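The side view shows the lid open, the lip at (318,190), and the gripper above and behind it. Descend onto the lip.

```bash
python3 -m creep '{"fingers":[-1,-1,-1,-1],"dp":[[-0.001,0.002,0.025],[-0.001,0.002,0.03],[0,0.001,0.016],[0,0,0]],"yaw":[0,0,0,0]}'
python3 -c "
from h import *
to(.6825,.01,.1695,91.7)"
```

```text
clock: 50.35
position: [0.6788, 0.0079, 0.1644]
orientation: [-2.017, -2.089, 0.174]
wrist_force: [-1.0, -1.0, -0.1]
width: 0.0853
t 50.35 p [0.6788 0.0079 0.1644] x [-0.024  0.996  0.084] z [-0.248  0.075 -0.966] w 0.0853 F [-1.  -1.  -0.1] q [-0.17  0.88  0.76  0.03  1.76 -1.78]
ang 91.41 yaw rad -0.0051
after yaw dp [ 0.0019  0.0038 -0.0051]
dp [ 0.0024  0.0025 -0.0057] dist 0.0066
```

```bash
python3 -m creep '{"fingers":[-1,0,0,1,1,1,1],"dp":[[0.002,0.003,-0.005],[0,0,0],[0,0,0],[0,0,0],[0,0,0],[0,0,0],[0,0,0]],"yaw":[0,0,0,0,0,0,0]}' 40
python3 -c "
from h import *
s,M=st()
# pivot from TCP along tool axis 18mm
P=s['position']-.018*M[:,2]; d=P-H; x,z=d@ux,d[2]; print('pivot',x,z,np.hypot(x,z),np.arctan2(z,-x)-.0685)
a=np.arctan2(z,-x); r=np.hypot(x,z); p=np.array([x,z])
for st_ in [-.08]+[-.15]*5:
    a+=st_; q=r*np.array([-np.cos(a),np.sin(a)]); w=ux*(q-p)[0]+np.array([0,0,(q-p)[1]]); p=q; print((w@M).round(4).tolist())
"
```

```text
clock: 51.05
position: [0.6838, 0.013, 0.1741]
orientation: [-2.014, -2.092, 0.162]
wrist_force: [-0.3, 1.1, -3.2]
width: 0.0429
t 51.05 p [0.6838 0.013  0.1741] x [-0.027  0.996  0.09 ] z [-0.242  0.081 -0.967] w 0.0429 F [-0.3  1.1 -3.2] q [-0.17  0.89  0.73  0.04  1.78 -1.77]
pivot 0.06422859486430448 0.16849560469344732 0.18032215947923158 1.8664815038940197
[0.0004, -0.0144, -0.0012]
[0.0004, -0.027, 0.0009]
[0.0001, -0.0266, 0.0049]
[-0.0003, -0.0255, 0.0088]
[-0.0007, -0.0239, 0.0125]
[-0.001, -0.0218, 0.0159]
```

Gripped at 43 mm, at the same lid angle (1.87) as estimated before. Swing it down.

```bash
cat >> h.py <<'E'
def lid2(steps,r=.180):
    s,M=st(); P=s['position']-.018*M[:,2]; d=P-H; x,z=d@ux,d[2]; a=np.arctan2(z,-x); print('lid',round(a-.0685,3),'r',round(np.hypot(x,z),4))
    p=np.array([x,z]); o=[]
    for t in steps:
        a+=t; q=r*np.array([-np.cos(a),np.sin(a)]); w=ux*(q-p)[0]+np.array([0,0,(q-p)[1]]); p=q; o.append((w@M).round(4).tolist())
    print(o)
E
python3 -m creep '{"fingers":[1,1,1,1],"dp":[[0,-0.014,-0.001],[0,-0.027,0.001],[0,-0.0265,0.005],[0,-0.0255,0.009]],"yaw":[0,0,0,0]}'
python3 -c "
from h import *
lid2([-.15]*5)"
```

```text
clock: 51.45
position: [0.5926, 0.0092, 0.1838]
orientation: [-2.022, -2.104, 0.147]
wrist_force: [4.2, -1.2, -3.4]
width: 0.0428
t 51.45 p [0.5926 0.0092 0.1838] x [-0.029  0.996  0.088] z [-0.226  0.08  -0.971] w 0.0428 F [ 4.2 -1.2 -3.4] q [-0.2   0.63  1.15  0.03  1.59 -1.81]
lid 1.351 r 0.1803
[[-0.0006, -0.0241, 0.0121], [-0.0009, -0.0222, 0.0152], [-0.0012, -0.0197, 0.0184], [-0.0015, -0.0167, 0.0211], [-0.0018, -0.0134, 0.0234]]
```

```bash
python3 -m creep '{"fingers":[1,1,1,1],"dp":[[-0.0005,-0.024,0.012],[-0.001,-0.022,0.015],[-0.001,-0.02,0.018],[-0.0015,-0.0165,0.021]],"yaw":[0,0,0,0]}'
python3 -c "
from h import *
lid2([-.15]*5)"
```

```text
clock: 51.85
position: [0.4985, 0.0054, 0.1413]
orientation: [-2.037, -2.114, 0.13]
wrist_force: [3.6, 1.9, 0.2]
width: 0.043
t 51.85 p [0.4985 0.0054 0.1413] x [-0.028  0.996  0.084] z [-0.206  0.077 -0.976] w 0.043 F [3.6 1.9 0.2] q [-0.24  0.46  1.55  0.03  1.35 -1.85]
lid 0.771 r 0.1825
[[-0.0018, -0.0123, 0.0243], [-0.0019, -0.0108, 0.0247], [-0.0021, -0.007, 0.026], [-0.0022, -0.003, 0.0267], [-0.0023, 0.0011, 0.0269]]
```

```bash
python3 -m creep '{"fingers":[1,1,1,1],"dp":[[-0.002,-0.012,0.024],[-0.002,-0.0105,0.025],[-0.002,-0.007,0.026],[-0.002,-0.003,0.02]],"yaw":[0,0,0,0]}'
python3 -c "
from h import *
lid2([-.07,-.07,-.07])"
```

```text
clock: 52.25
position: [0.4467, 0.0035, 0.0563]
orientation: [-2.046, -2.115, 0.119]
wrist_force: [2.3, 5.8, 1.1]
width: 0.0429
t 52.25 p [0.4467 0.0035 0.0563] x [-0.025  0.996  0.085] z [-0.195  0.078 -0.978] w 0.0429 F [2.3 5.8 1.1] q [-0.27  0.48  1.79  0.03  1.09 -1.89]
lid 0.216 r 0.1811
[[-0.0011, 0.0004, 0.0126], [-0.0011, 0.0002, 0.0126], [-0.0011, 0.0011, 0.0125]]
```

```bash
python3 -m creep '{"fingers":[1,1,1],"dp":[[-0.001,0.0005,0.013],[-0.001,0.001,0.013],[0,0.001,0.005]],"yaw":[0,0,0]}'
python3 -c "
from h import *
lid2([-.03,-.03])"
```

```text
clock: 52.55
position: [0.4412, 0.0035, 0.0248]
orientation: [-2.045, -2.113, 0.121]
wrist_force: [-7.4, -2.8, 37.5]
width: 0.0428
t 52.55 p [0.4412 0.0035 0.0248] x [-0.024  0.996  0.085] z [-0.199  0.078 -0.977] w 0.0428 F [-7.4 -2.8 37.5] q [-0.27  0.53  1.82  0.03  1.01 -1.89]
lid 0.039 r 0.1803
[[-0.0005, 0.0009, 0.0053], [-0.0005, 0.0007, 0.0053]]
```

```bash
python3 -m creep '{"fingers":[1,1],"dp":[[0,0,0],[0,0,0]],"yaw":[0,0]}'
python3 -m creep '{"fingers":[1,1],"dp":[[0,0,0.004],[0,0,0.003]],"yaw":[0,0]}'
python3 -m creep '{"fingers":[-1,-1,-1,-1,-1,-1],"dp":[[0,0,0],[0,0,0],[0,0,0],[0,0,0],[0,0,0],[0,0,0]],"yaw":[0,0,0,0,0,0]}'
python3 -m creep '{"fingers":[-1,-1,-1,-1],"dp":[[0,-0.006,-0.03],[0,-0.01,-0.05],[0,-0.01,-0.05],[0,0,0]],"yaw":[0,0,0,0]}'
python3 -c "
from h import *
st()
im,_,_=shot('side','s16.png');b,_,_=shot('scene','c16.png');cv2.imwrite('pics/m16.png',np.hstack([cv2.resize(im[150:290,220:360],(400,400),interpolation=cv2.INTER_CUBIC),cv2.resize(b[170:310,200:340],(400,400),interpolation=cv2.INTER_CUBIC)]))"
```

```text
clock: 52.75
position: [0.4413, 0.0035, 0.0254]
orientation: [-2.044, -2.113, 0.121]
wrist_force: [-1.7, 0.3, -1.3]
width: 0.0426
clock: 52.95
position: [0.4417, 0.0035, 0.0238]
orientation: [-2.045, -2.115, 0.12]
wrist_force: [-11.7, 2.3, 42.9]
width: 0.0429
clock: 53.55
position: [0.4439, 0.0028, 0.0251]
orientation: [-2.05, -2.117, 0.116]
wrist_force: [0.0, 0.4, -0.1]
width: 0.0852
clock: 53.95
position: [0.4424, -0.0085, 0.1606]
orientation: [-2.047, -2.114, 0.119]
wrist_force: [0.7, -0.3, -0.9]
width: 0.0854
t 53.95 p [ 0.4424 -0.0085  0.1606] x [-0.024  0.996  0.084] z [-0.195  0.078 -0.978] w 0.0854 F [ 0.7 -0.3 -0.9] q [-0.3   0.32  1.7   0.02  1.33 -1.91]
```

View pics/m16.png

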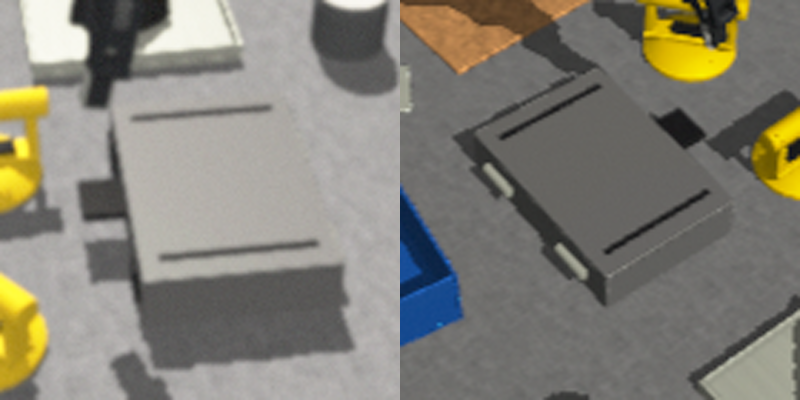

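The lid looks shut in both views. Check the lip's pixel position against the starting picture, when the lid was shut (0.04 rad would shift it several pixels).

```bash
python3 - <<'E'
from h import *
def f(fn,roi):
    im,K,W=load(fn); x0,y0,x1,y1=roi; g=cv2.cvtColor(im,cv2.COLOR_BGR2GRAY)[y0:y1,x0:x1]
    m=(g<50).astype(np.uint8); n,l,s,c=cv2.connectedComponentsWithStats(m); i=1+np.argmax(s[1:,4])
    print(fn,c[i].round(2)+[x0,y0],s[i])
    return K,W
for a in("scene0.png","c16.png"): K,W=f(a,(287,203,312,223))
print("7mm shift px",np.diff(proj(K,W,[(.45,.002,.035),(.45,.002,.042)]),axis=0))
# lid top-front edges: brightness change along rows of the side view at fixed columns
for a in("side0.png","s16.png"): 
    K,W=f(a,(244,205,264,226))
print("7mm shift px",np.diff(proj(K,W,[(.45,.002,.035),(.45,.002,.042)]),axis=0))
E
```

```text
scene0.png [297.8  214.53] [  2   5  18  14 124]
c16.png [297.86 214.44] [  2   5  18  14 116]
7mm shift px [[ 0.10352381 -1.67966758]]
side0.png [255. 225.] [10 20  3  1  3]
s16.png [255.5 225. ] [10 20  4  1  4]
7mm shift px [[-0.07310934 -2.36578735]]
```

The lip is within 0.1 px of its shut position (0.04 rad would be 1.7 px), so the lid is fully shut. The gripper is clear, so I'm handing in.

```bash
python3 -c "
from h import *
st(); job.sign_off()"
```

```text
t 54.05 p [ 0.4403 -0.0076  0.156 ] x [-0.023  0.996  0.087] z [-0.203  0.081 -0.976] w 0.0854 F [-0.3  0.2 -0.9] q [-0.3   0.33  1.71  0.02  1.33 -1.9 ]
the job is handed in; nothing more can be done
```

The whole job is done and handed in at 54 s of the 210 s allowed; sign-off gives no verdict, so what follows is from my own last checks.

- **Lifter:** it stands cup down in the tool tray, close to the centre, and still showed there in a later side view.
- **Standoffs:** I opened the lid to about 1.87 rad and put the five loose standoffs into pockets 1, 2, 3, 4 and 6. Pocket 5 was already filled. Before shutting, both fixed cameras showed all six upright, one to a pocket.
- **Lid:** I shut it by the lip and let go. In the scene camera the lip sits within 0.1 px of its place in the starting picture, where the 0.04 rad limit would be a shift of about 1.7 px.
- **At the end:** the gripper was open, well above everything, with wrist force near zero. I never worked near the tin, bin or knife, but I did not measure their positions again.

Checks that disagreed or failed:
- **Lid angle:** the estimate from the grip at closing read 0.039 rad while the lid was already on its stop. I put that down to a shifted grip, since the picture showed it shut.
- **Side camera:** its lip check gave nothing usable, because the mask missed the lip.
- **Closing force:** the wrist force reached about 44 N for a moment when I pressed the lid shut through the fingers.
- **Tool tilt:** the tool crept to about 12 degrees off vertical over the run. The placements looked right regardless.

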